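# Put the charcoal tablets away in the air-tight keeper and cam it shut

### The job

Put the incense charcoal away dry: open the lid of the charcoal keeper, drop every loose charcoal tablet lying on the table into its tube so that they lie flat on one another in one column, then shut the lid and turn its red wing handle a quarter turn clockwise, right round to its stop, so that the cam draws the lid down tight on the rubber seal. Leave everything else on the table where it stands.

Things in the scene. Friction and masses are not known exactly. Their poses are not given: they have to be found in the camera images.
- tablet1: Loose black pressed charcoal tablet, a flat disc 40 mm in diameter and 14 mm thick with a shallow dish in its upper face, about 16 g; origin at the centre of its underside, z up through the disc. It lies flat on the table. Four to six of the six tablets are there in a given start (None: absent, or held by the fingers).
- tablet2: Loose black pressed charcoal tablet, a flat disc 40 mm in diameter and 14 mm thick with a shallow dish in its upper face, about 16 g; origin at the centre of its underside, z up through the disc. It lies flat on the table. Four to six of the six tablets are there in a given start (None: absent, or held by the fingers).
- tablet3: Loose black pressed charcoal tablet, a flat disc 40 mm in diameter and 14 mm thick with a shallow dish in its upper face, about 16 g; origin at the centre of its underside, z up through the disc. It lies flat on the table. Four to six of the six tablets are there in a given start (None: absent, or held by the fingers).
- tablet4: Loose black pressed charcoal tablet, a flat disc 40 mm in diameter and 14 mm thick with a shallow dish in its upper face, about 16 g; origin at the centre of its underside, z up through the disc. It lies flat on the table. Four to six of the six tablets are there in a given start (None: absent, or held by the fingers).
- tablet5: Loose black pressed charcoal tablet, a flat disc 40 mm in diameter and 14 mm thick with a shallow dish in its upper face, about 16 g; origin at the centre of its underside, z up through the disc. It lies flat on the table. Four to six of the six tablets are there in a given start (None: absent, or held by the fingers).
- tablet6: Loose black pressed charcoal tablet, a flat disc 40 mm in diameter and 14 mm thick with a shallow dish in its upper face, about 16 g; origin at the centre of its underside, z up through the disc. It lies flat on the table. Four to six of the six tablets are there in a given start (None: absent, or held by the fingers).
- keeper: Charcoal keeper, fixed: an upright steel tube (inner diameter 42 mm, outer 52) amid a wooden base 150 x 120 x 16 mm. The top 4 mm flare out to 50 mm inside, 60 outside. Origin on the tube axis at table height; +x points from the cam latch (on the robot's side) to the lid's hinge (far side), z up.
- tube_mouth (a point): Centre of the tube's mouth, in the plane of the steel rim, 114 mm above the table; axes as keeper. A black rubber sealing ring lies around the rim and stands up to 118.5 mm above the table, between 53 and 63 mm in diameter.
- tube_floor (a point): Centre of the tube's inner floor, 20 mm above the table (94 mm below the rim; six tablets make 84 mm); axes as keeper.
- hinge_line (a point): Middle of the lid's hinge pin, on the keeper, 40 mm behind (+x) the tube axis and 119 mm above the table; the pin runs along keeper y. When the lid is drawn tight, its outer face lies 3 mm above the pin's axis. Pressing the shut lid down on its seal takes about 3 to 9 N at the latch.
- lid (a joint): Angle of the lid, rad. 0: drawn tight on the seal; about 0.037: shut but only lying on the seal; 1.57: upright; 2.4: leaning right back, away from the robot. Starts ajar, 0.05 to 0.45. A stiff hinge holds it at any angle; 3 N at its free end moves it. The lid is a steel disc 68 mm across, 6 mm thick, with a tongue 32 mm wide that carries the latch and ends 112 mm from the hinge pin.
- lid_plate (a point): Centre of the lid disc's outer (upper) face, 40 mm from the hinge pin; z out of that face (up when shut), x along the lid from the latch to the hinge.
- cam (a joint): Angle of the cam latch, rad. 0: released, the wing lies across the lid; grows clockwise seen from above; 1.57: locked, at its stop, the wing points along the lid to the hinge. Starts at 0 to 0.3. A cam finger below runs under a sloping ledge on the tube and draws the lid from 0.037 to 0. Turning takes 0.1 to 0.25 N m; it stays where left. The lid shuts only with the cam released (under 0.5).
- wing (a point): Middle of the red wing handle: an upright bar 38 mm long, 9 mm thick, standing 4 to 23 mm above the lid's outer face; this point is 13.5 mm above that face, on the cam's axis, 94 mm from the hinge pin (54 mm in front of the tube axis). Its y axis runs along the bar, z out of the lid's outer face. Gripped by its two ends, the bar can pivot between the fingers, so that the lid can be swung by it.
- ashtray: Green ceramic ashtray, round, 110 mm in diameter, 34 mm high, a bystander; origin at the centre of its underside.
- coaster_a: Blue plastic coaster, 92 mm in diameter, 5 mm thick, a bystander; origin at the centre of its underside.
- coaster_b: Second blue plastic coaster, the same.
- spinning_top: Wooden spinning top lying on its side, 62 mm long, 47 mm in diameter, a bystander; origin on the table under its belly, x along its axis.
- lantern: Green battery lantern with a toggle switch, 92 mm in diameter, 188 mm high, a bystander; origin at the centre of its underside.
- burner: Brass incense burner on a wooden foot, 75 mm square, 100 mm high, a bystander; origin at the centre of its underside.
- candy_bowl: Cut-glass candy bowl with a brass twist cap, 120 mm in diameter, 106 mm high, a bystander; origin at the centre of its underside.
There are look-alikes about, which are no part of the job. What is shaped like the tablet5 but pink is not meant. Leave any green look-alike of the tablet2 alone.

How it is judged:
On the way, in this order (a step that is already met when the one before it is completed fails the run):
1. every tablet that is there lies flat in the tube, one column, with the lid still open (horizontal distance between each of tablet1, tablet2, tablet3, tablet4, tablet5, tablet6 and tube_floor below 0.006 m and z of each of tablet1, tablet2, tablet3, tablet4, tablet5, tablet6 in the frame of tube_floor below 0.0745 m and angle between the z axis of each of tablet1, tablet2, tablet3, tablet4, tablet5, tablet6 and the z axis of keeper, either way round below 0.15 rad and value of joint lid above 0.5 rad), for 0.2 s.
2. the lid is shut on the seal with the cam still released (value of joint lid below 0.06 rad and value of joint cam below 0.8 rad), for 0.1 s.
3. the cam is turned to its stop and the lid drawn tight (value of joint lid below 0.012 rad and value of joint cam above 1.42 rad), for 0.2 s.
At the end, for the whole second after the job is handed in: Every tablet present lies in the tube (within 6 mm of its axis, underside at most 74.5 mm above the inner floor, tilted less than 0.15 rad), the lid is drawn down to less than 0.012 rad and the cam is turned beyond 1.42 rad, all at rest (all of step 3 and horizontal distance between each of tablet1, tablet2, tablet3, tablet4, tablet5, tablet6 and tube_floor below 0.006 m and z of each of tablet1, tablet2, tablet3, tablet4, tablet5, tablet6 in the frame of tube_floor below 0.0745 m and angle between the z axis of each of tablet1, tablet2, tablet3, tablet4, tablet5, tablet6 and the z axis of keeper, either way round below 0.15 rad and velocity of joint lid below 0.05 rad/s and velocity of joint cam below 0.1 rad/s); the robot touches nothing.
It fails at once if one of the other things on the table is shoved more than 50 mm from its place (distance of any of ashtray, coaster_a, coaster_b, spinning_top, lantern, burner, candy_bowl from where it was at the start of the episode above 0.05 m).
It fails at once if the ashtray, lantern, burner or candy bowl is tipped over (angle between any of ashtray, lantern, burner, candy_bowl's own z axis and vertical above 0.6 rad).
Of tablet1, tablet2, tablet3, tablet4, tablet5, tablet6 only 4 to 6 are there at a start; the rules pass over those that are not, and their reading is None.
At some moment in a run one of tablet1, tablet2, tablet3, tablet4, tablet5, tablet6 may be knocked a few centimetres aside while the robot is not near it.
Once in a run the grip may slacken for a moment while it holds something.
It also fails if it takes over 210 s, if anything falls off the work surface, if the arm or the gripper's body presses on something with over 40 N, if the wrist force passes 120 N, or if a joint passes its speed limit or range.

### The arm

A 7-joint arm with a two-finger parallel gripper is mounted at the origin on the work surface. World frame = base frame: x ahead of the robot, y to its left, z up, the work surface at z = 0. Lengths are in m, angles in rad, forces in N, time in s.
With the tool pointing down it reaches from about 0.35 to 0.9 m from the base axis. Payload 8.1 kg.
Tool frame: the origin (TCP) lies midway between the tips of the shut fingers; the grasp point (between the pads) lies 19 mm behind it; z points along the fingers, y is the direction in which the jaws open and shut (so a half turn about z gives the same grasp; the last joint's range is limited). The gripper opens to 92 mm and grips with 3 to 60 N. Pads are 19 mm wide; open, the fingers measure 130 mm over their backs; the gripper's body (75 mm by 190 mm) begins 47 mm behind the grasp point.
Start: joints at [-1.26, 0.434, 0.025, 1.573, -0.012, 1.134, -0.075], TCP at [0.251, 0.572, 0.227] pointing down, gripper open.
Joint ranges: [-2.62, 2.62], [-0.44, 2.09], [-1.27, 1.32], [0.08, 2.57], [-1.32, 4.46], [0.12, 2], [-2.74, 2.74]. Speed limits (rad/s): [2.22, 2.22, 3.01, 3.01, 3.14, 3.14, 3.14].

### API

Orientations are given as a rotation vector (axis times angle).
In Python, from cell import * gives the robot as it stands.
- The arm moves only by the shell command python3 -m crank 'ROWS' [FORCE]. ROWS is JSON, a list that holds one entry, the list of rows, each a list of 7 numbers: the shift along the tool's x, y, z in m, then the turn, a rotation vector about the tool's x, y, z in rad, then the closure, from 0 (fully open) to 1 (shut). A call has exactly 8 rows; each row shifts and turns the commanded pose from where the row before left it, along the tool's axes as they then stand; what a row does not reach is not made up. A row lasts 1/8 s, in which the tool goes at most 62.5 mm and 10.7 degrees, less where a joint would pass 70% of its speed; a pose out of reach is approached as far as the arm can. A call with a gripper value outside its range is refused whole. The fingers move at their own pace and stop on an object; FORCE is the grip in N (left out, the last holds). Time passes only in rows, so rows that do not move let the fingers close, or fill a call up. It gives the time, the measured TCP pose, the force and the opening at its end, in the units of the state.
- state(): the state, without advancing time (a new reading comes with each control period).
- read_camera(name): name is "scene" or "top"; returns a dict with "image" (384x512x3 uint8, blue, green, red), "vfov" (degrees; the focal length in pixels is half the picture's height over the tangent of half this angle, whatever the lens; pixels are square), "cx", "cy" (the principal point, pixels), "distortion" ([k1, k2, p1, p2, k3] as OpenCV has them; the pictures are not rectified), "R" (3x3) and "t" (3): a world point X has camera coordinates R X + t. Camera axes: x right, y down, z forward; pixel columns grow to the right and rows downward; lengths in m; the calibration is good to about 2 mm. A picture is of the moment at which its call begins. There is no depth.
- job_done(): hands the job in, once; it reports no verdict.
The state is a dict: "t": time; "q": joint angles; "qvel": joint speeds; "tau": joint torques, N m; "position": TCP position; "eef_rot": TCP orientation; "force": force on the tool from outside, world axes, zero at the start; "torque": the same for the moment, N m; "grip_width": finger opening in m.
Only numpy, scipy, OpenCV 4.12 (cv2) and the standard library are available. Lean on these libraries where they do the work, as an engineer would, in place of code of your own. Each camera call takes 0.05 s, during which the arm holds its last target.

## Working session

There is one attempt and no reset: what is moved stays moved. The work goes in short steps, Python scripts to look and compute and a shell command to move; the robot and the scene stay as the last step left them, time stands still between calls to the robot, and variables do not carry over. Pictures are saved under pics/ and viewed, and the job is handed in when it is done.

```bash
ls; mkdir -p pics; cat > h.py <<'E'
from cell import *
import numpy as np, cv2
def K(c):
    h,w=c["image"].shape[:2]; f=h/2/np.tan(np.radians(c["vfov"])/2)
    return np.array([[f,0,c["cx"]],[0,f,c["cy"]],[0,0,1.]])
def ray(c,uv):
    p=cv2.undistortPoints(np.array([[uv]],float),K(c),np.array(c["distortion"],float))[0,0]
    R=np.array(c["R"]);t=np.array(c["t"])
    return -R.T@t, R.T@np.array([p[0],p[1],1.])
def at(c,uv,z):
    o,d=ray(c,uv); return (o+d*(z-o[2])/d[2])
def proj(c,X):
    R=np.array(c["R"]);t=np.array(c["t"],float)
    return cv2.projectPoints(np.array(X,float).reshape(-1,3),cv2.Rodrigues(R)[0],t,K(c),np.array(c["distortion"],float))[0].reshape(-1,2)
def crop(c,name,x0,y0,x1,y1,s):
    im=c["image"][y0:y1,x0:x1]; cv2.imwrite("pics/"+name,cv2.resize(im,None,fx=s,fy=s,interpolation=cv2.INTER_CUBIC))
E
python3 - <<'E'
from h import *
s=state();print({k:np.round(v,3).tolist() for k,v in s.items()})
for n in("scene","top"):
    c=read_camera(n);cv2.imwrite(f"pics/{n}0.png",c["image"]);print(n,c["vfov"],c["cx"],c["cy"],c["distortion"],(-np.array(c["R"]).T@np.array(c["t"])).round(3),np.array(c["R"]).round(2).tolist())
E
```

```text
pics
{'t': 0.0, 'q': [-1.26, 0.435, 0.025, 1.574, -0.012, 1.134, -0.075], 'qvel': [0.002, 0.001, -0.0, 0.002, -0.0, 0.001, -0.001], 'tau': [0.001, -66.786, 0.986, -31.445, -0.06, 0.043, 0.0], 'position': [0.251, 0.572, 0.226], 'eef_rot': [-0.645, -3.074, 0.002], 'force': [0.381, -0.315, 0.436], 'torque': [0.027, 0.003, 0.039], 'grip_width': 0.092}
scene 47.60494138997847 251.0981873719474 188.91248930768097 [-0.06895072  0.          0.          0.          0.        ] [ 1.385 -0.139  0.884] [[0.16, 0.99, 0.02], [0.67, -0.09, -0.74], [-0.73, 0.13, -0.68]]
top 46.84925596624538 253.41475853117274 188.82565001429924 [-0.07820683  0.          0.          0.          0.        ] [0.364 0.007 1.356] [[-0.0, -1.0, 0.0], [-0.99, 0.0, -0.16], [0.16, -0.0, -0.99]]
```

View pics/scene0.png

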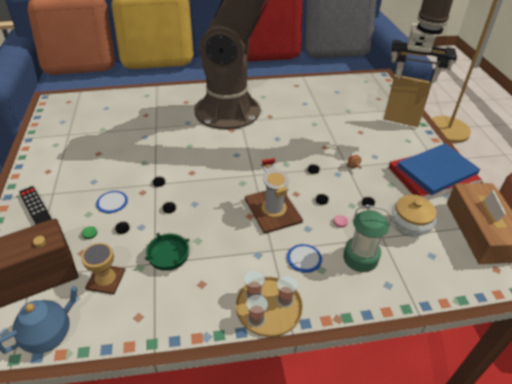

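View pics/top0.png

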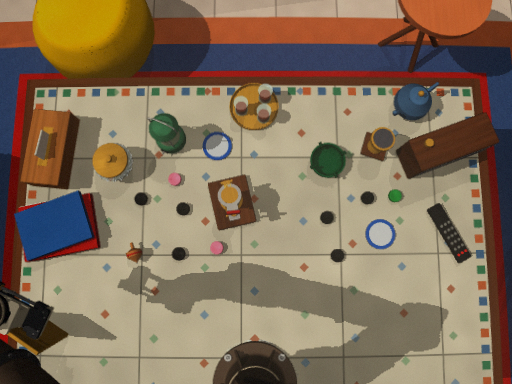

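The six black tablets are at these top-view pixels: (141,199), (183,209), (179,253), (327,217), (368,198) and (337,255). The pink look-alikes at (175,179) and (217,248) and the green one at (396,196) are not wanted. The keeper is near (231,203). I'll enlarge these to confirm and measure.

```bash
python3 - <<'E'
from h import *
c=read_camera("top");im=c["image"]
crop(c,"t1.png",120,160,270,270,5)
crop(c,"t2.png",300,170,420,270,6)
d=read_camera("scene"); crop(d,"s1.png",230,140,390,240,5)
g=im.max(2)
_,_,st,ce=cv2.connectedComponentsWithStats((g<45).astype(np.uint8))
for s_,e in zip(st,ce):
    if 40<s_[4]<400: print(s_[4],s_[2:4],e.round(1),at(c,e,0.01).round(4))
g=d["image"].max(2)
_,_,st,ce=cv2.connectedComponentsWithStats((g<45).astype(np.uint8))
for s_,e in zip(st,ce):
    if 40<s_[4]<400: print(s_[4],s_[2:4],e.round(1),at(d,e,0.009).round(4))
E
```

```text
55 [10 12] [433.4  41.6] [ 1.0726 -0.5985  0.01  ]
85 [15 46] [ 86.4 214.8] [0.4985 0.5173 0.01  ]
114 [12 12] [140.8 198.8] [0.5482 0.3495 0.01  ]
103 [12 11] [367.3 197.7] [ 0.549  -0.3484  0.01  ]
115 [13 12] [182.9 208.6] [0.5173 0.2187 0.01  ]
87 [12 11] [326.3 217.7] [ 0.4881 -0.2196  0.01  ]
119 [12 12] [178.5 253.5] [0.3811 0.2292 0.01  ]
84 [12 11] [336.9 255.6] [ 0.373  -0.2486  0.01  ]
149 [10 31] [  4.8 309.6] [0.2089 0.7592 0.01  ]
192 [20 43] [252.7  20.8] [-0.8295  0.2335  0.009 ]
84 [24  9] [429.4  30.1] [-0.6247  1.1288  0.009 ]
282 [62 25] [422.8  53.4] [-0.365   0.9652  0.009 ]
92 [10 27] [36.4 63.3] [-0.492  -0.7862  0.009 ]
44 [9 6] [401.1  57.8] [-0.3305  0.8401  0.009 ]
57 [9 7] [313. 169.] [0.3833 0.23   0.009 ]
69 [10  8] [158.3 181.5] [ 0.3757 -0.2494  0.009 ]
74 [10  9] [321.5 199.1] [0.5193 0.2192 0.009 ]
61 [11  7] [367.8 201.1] [0.5467 0.3515 0.009 ]
82 [12 10] [168.6 207.4] [ 0.4911 -0.2206  0.009 ]
125 [18 12] [ 40.8 216.6] [ 0.4779 -0.5768  0.009 ]
97 [12 10] [121.6 227.5] [ 0.5509 -0.3485  0.009 ]
```

View pics/t1.png

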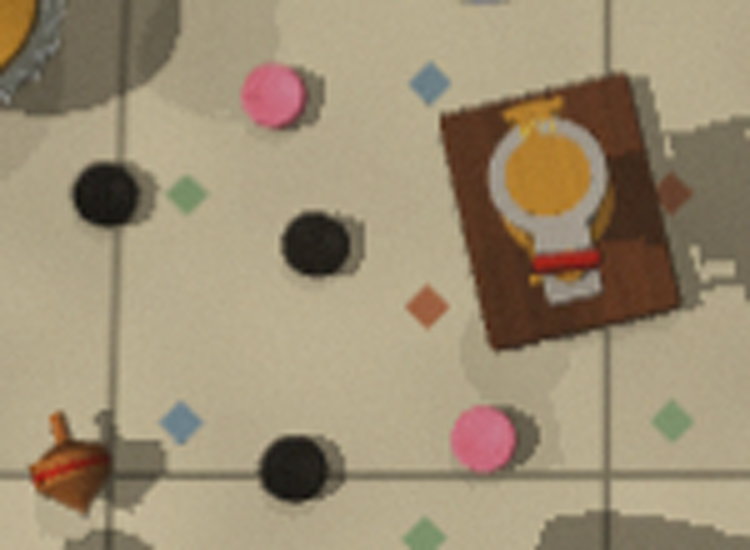

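View pics/t2.png

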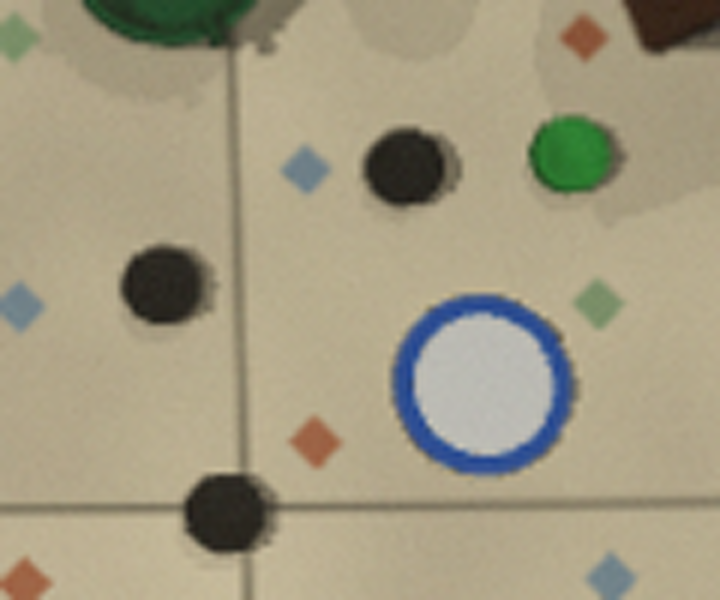

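View pics/s1.png

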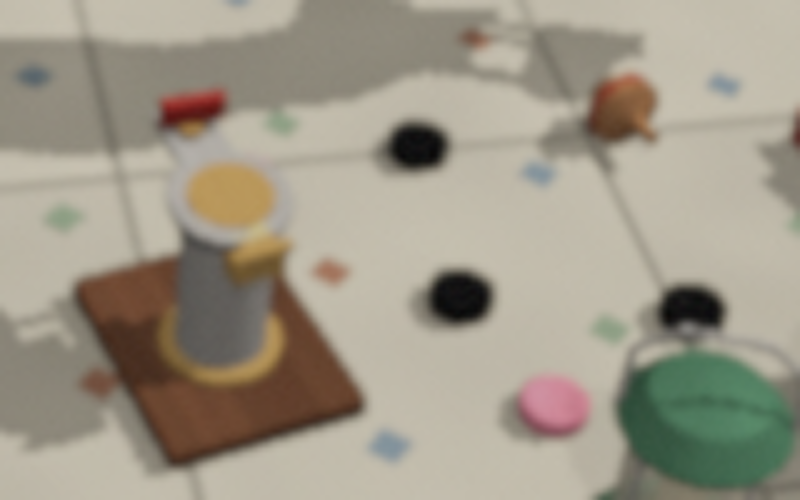

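```bash
python3 - <<'E'
from h import *
from scipy.optimize import least_squares
c=read_camera("top");d=read_camera("scene")
bt=np.array([(442,115),(627,72),(680,303),(493,350)])/5.+[120,160]
P=np.array([at(c,p,.016) for p in bt]);print(P.round(4))
print("center",P.mean(0).round(4)); e=P[1]-P[2]; e2=P[0]-P[3]
print([np.linalg.norm(P[i]-P[(i+1)%4]).round(4) for i in range(4)])
a=e+e2; print("yaw +x",np.arctan2(a[1],a[0]))
# scene base corners
bs=np.array([(78,287),(175,463),(362,407)])/5.+[230,140]
print([at(d,p,.016).round(4) for p in bs])
# wing centre in both
w_t=np.array([566,258])/5+[120,160]; w_s=np.array([193,107])/5+[230,140]
A=[];b=[]
for cam,uv in((c,w_t),(d,w_s)):
    o,v=ray(cam,uv);v/=np.linalg.norm(v);M=np.eye(3)-np.outer(v,v);A.append(M);b.append(M@o)
X=np.linalg.lstsq(np.vstack(A),np.hstack(b),rcond=None);print("wing",X[0].round(4),X[1])
# top ring/tube in scene: disc centre of orange
for cam,uv in((c,np.array([547,175])/5+[120,160]),(d,np.array([231,196])/5+[230,140])):
    print(at(cam,uv,.13).round(4),at(cam,uv,.145).round(4))
E
```

```text
[[ 0.5956  0.1408  0.016 ]
 [ 0.6221  0.0272  0.016 ]
 [ 0.4796 -0.0048  0.016 ]
 [ 0.4515  0.1083  0.016 ]]
center [0.5372 0.0679 0.016 ]
[np.float64(0.1167), np.float64(0.146), np.float64(0.1165), np.float64(0.1477)]
yaw +x 0.22135739105150926
[array([4.883e-01, 3.000e-04, 1.600e-02]), array([0.6295, 0.0315, 0.016 ]), array([0.6041, 0.1402, 0.016 ])]
wing [0.4934 0.06   0.1468] [3.01290041e-06]
[0.5416 0.0702 0.13  ] [0.5394 0.0695 0.145 ]
[0.5489 0.0718 0.13  ] [0.5655 0.0676 0.145 ]
```

```bash
cat > fit.py <<'E'
from h import *
def kp(x,y,yaw,P):
    c,s=np.cos(yaw),np.sin(yaw);P=np.atleast_2d(P);return np.c_[x+c*P[:,0]-s*P[:,1],y+s*P[:,0]+c*P[:,1],P[:,2]]
def lidpt(l,a,h,y=0): # l from hinge along lid toward latch, h above pin axis
    return [.040-l*np.cos(a)-h*np.sin(a)*-1, y, .119+l*np.sin(a)+h*np.cos(a)]
E
python3 - <<'E'
from fit import *
from scipy.optimize import least_squares
c=read_camera("top");d=read_camera("scene")
bt=np.array([(442,115),(627,72),(680,303),(493,350)])/5.+[120,160]
bs=np.array([(78,287),(175,463),(362,407)])/5.+[230,140]
wt=np.array([(532,264),(600,256)])/5+[120,160]; ws=np.array([(161,104),(225,97)])/5+[230,140]
lt=np.array([547,175])/5+[120,160]; ls=np.array([231,196])/5+[230,140]
H=.016
def res(p):
    x,y,yaw,a,cam,dx,dy=p
    C=kp(x,y,yaw,[[.075,.06,H],[.075,-.06,H],[-.075,-.06,H],[-.075,.06,H]])
    S=C+[dx,dy,0]
    r=[proj(c,C)-bt, proj(d,S[[2,1,0]])-bs]
    ends=[]
    for s in(1,-1):
        v=.019*s
        # cam clockwise from above: bar dir (0,1) rotated by -cam in lid plane ; lid-x = toward hinge
        ends.append(lidpt(.094-v*np.sin(cam),a,.026,v*np.cos(cam)))
    W=kp(x,y,yaw,ends); r+= [(proj(c,W)-wt),(proj(d,(W+[dx,dy,0])[[1,0]])-ws)]
    L=kp(x,y,yaw,[lidpt(.040,a,.003)])
    r+=[proj(c,L)-lt[None],proj(d,L+[dx,dy,0])-ls[None], np.array([[dx,dy]])/.004]
    return np.vstack(r).ravel()
s=least_squares(res,[.54,.068,.22,.2,.1,0,0],loss='soft_l1')
print(s.x.round(4));print(res(s.x).reshape(-1,2).round(1).tolist())
x,y,yaw,a,cam=s.x[:5]
print("wing",kp(x,y,yaw,[lidpt(.094,a,.0165)]).round(4))
E
```

```text
[0.5395 0.0692 0.2245 0.1076 0.1174 0.0053 0.0026]
[[-1.2, -1.2], [-0.1, -1.3], [0.4, -0.1], [-0.9, -0.5], [-1.4, -0.7], [-0.4, 0.6], [2.5, -0.1], [0.0, 0.4], [0.3, 0.4], [-0.4, -0.3], [0.4, -0.9], [0.4, 0.7], [-0.3, 0.2], [1.3, 0.7]]
wing [[0.4892 0.0577 0.1455]]
```

```bash
cat > pl.py <<'E'
import sys
from h import *
from scipy.spatial.transform import Rotation as Ro
def info():
    s=state();R=Ro.from_rotvec(s["eef_rot"]).as_matrix()
    y=R[:,1]; print("t",round(s["t"],2),"pos",np.round(s["position"],4),"z",R[:,2].round(3),"yaw(y)",round(float(np.arctan2(y[1],y[0])),4),"F",np.round(s["force"],1),"w",round(s["grip_width"],4),"q",np.round(s["q"],2));return s,R
def to(X,yaw):
    """turn about tool z needed (first), then shift in the tool frame after exact vertical alignment"""
    s,R=info()
    x=np.array([-np.sin(yaw),np.cos(yaw),0]) # tool y=(cos yaw,sin yaw); z down; x = y x z
    y=np.array([np.cos(yaw),np.sin(yaw),0]);z=np.array([0,0,-1.]);x=np.cross(y,z)
    T=np.c_[x,y,z]; rv=Ro.from_matrix(R.T@T).as_rotvec()
    dl=np.array(X)-s["position"]
    print("turn",rv.round(4),"shift(after turn)",(T.T@dl).round(4),"shift(now)",(R.T@dl).round(4))
if __name__=="__main__":
    if len(sys.argv)>1: to([float(v) for v in sys.argv[1:4]],float(sys.argv[4]))
    else: info()
E
python3 - <<'E'
from fit import *
x,y,yaw,a,cam=.542,.0705,.2245,.108,.117
print("wing",kp(x,y,yaw,[lidpt(.094,a,.0165)]).round(4),"jaw yaw",yaw+np.pi/2-cam,yaw-np.pi/2-cam)
c=read_camera("top")
for n,uv,z in(("lantern",(167,132),.1),("bowl",(112,160),.05),("top",(134,253),.02),("coasterb",(380,234),.0),("coaster a",(217,146),0),("ash",(328,160),.02),("burner",(378,143),.05),("pink",(175,179),.01),("pink2",(217,248),.01),("green",(396,196),.01)): print(n,at(c,uv,z).round(3))
E
python3 pl.py .4915 .059 .2 -1.4633
```

```text
wing [[0.4916 0.059  0.1455]] jaw yaw 1.6782963267948965 -1.4632963267948966
lantern [0.734 0.256 0.1  ]
bowl [0.662 0.432 0.05 ]
top [0.382 0.362 0.02 ]
coasterb [ 0.438 -0.386  0.   ]
coaster a [0.717 0.117 0.   ]
ash [ 0.666 -0.228  0.02 ]
burner [ 0.712 -0.379  0.05 ]
pink [0.61  0.245 0.01 ]
pink2 [0.398 0.113 0.01 ]
green [ 0.554 -0.439  0.01 ]
t 0.45 pos [0.2513 0.5722 0.2267] z [-0. -0. -1.] yaw(y) 1.1569 F [-0.4  0.3 -0.2] w 0.0916 q [-1.26  0.43  0.02  1.57 -0.01  1.13 -0.08]
turn [-0.0000e+00  1.0000e-04  2.6202e+00] shift(after turn) [0.1837 0.536  0.0267] shift(now) [-0.4263 -0.3733  0.0267]
```

```bash
python3 -m crank '[[[0,0,0,0,0,-0.174,0],[0,0,0,0,0,-0.174,0],[0,0,0,0,0,-0.173,0],[-0.0184,-0.0536,0,0,0,0,0],[-0.0184,-0.0536,0,0,0,0,0],[-0.0184,-0.0536,0,0,0,0,0],[-0.0184,-0.0536,0,0,0,0,0],[-0.0184,-0.0536,0,0,0,0,0]]]' 20
python3 -m crank '[[[-0.0184,-0.0536,0,0,0,0,0],[-0.0184,-0.0536,0.005,0,0,0,0],[-0.0184,-0.0536,0.005,0,0,0,0],[-0.0184,-0.0536,0.005,0,0,0,0],[-0.0184,-0.0536,0.005,0,0,0,0.3],[0,0,0.005,0,0,0,0.3],[0,0,0,0,0,0,0.3],[0,0,0,0,0,0,0.3]]]'
python3 pl.py .4915 .059 .2 1.6783
python3 - <<'E'
from h import *
c=read_camera("top");crop(c,"t3.png",160,140,320,260,5)
d=read_camera("scene"); crop(d,"s3.png",210,80,340,240,4.5)
E
```

```text
t: 1.45
position: [0.3722, 0.3139, 0.227]
eef_rot: [-0.168, 3.136, 0.001]
force: [1.5, 0.1, -0.4]
grip_width: 0.0917
t: 2.45
position: [0.4912, 0.0605, 0.2019]
eef_rot: [-0.172, 3.137, 0.001]
force: [-0.1, 0.2, 0.1]
grip_width: 0.0647
t 2.45 pos [0.4912 0.0605 0.2019] z [-0.     0.001 -1.   ] yaw(y) 1.6803 F [-0.1  0.2  0.1] w 0.0647 q [-0.37  0.25  0.17  1.93 -0.05  0.97  1.5 ]
turn [0.0006 0.0001 0.002 ] shift(after turn) [-0.0001 -0.0015  0.0019] shift(now) [-0.0001 -0.0015  0.0019]
```

View pics/t3.png

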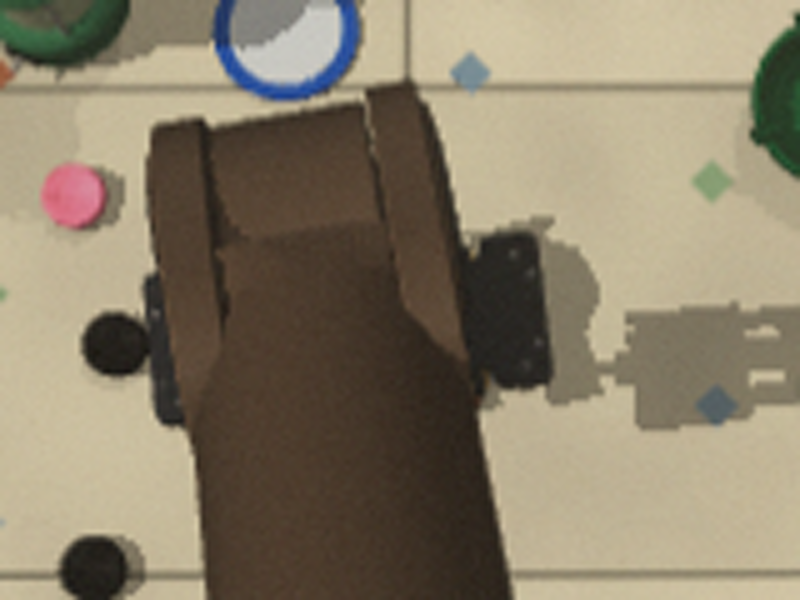

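View pics/s3.png

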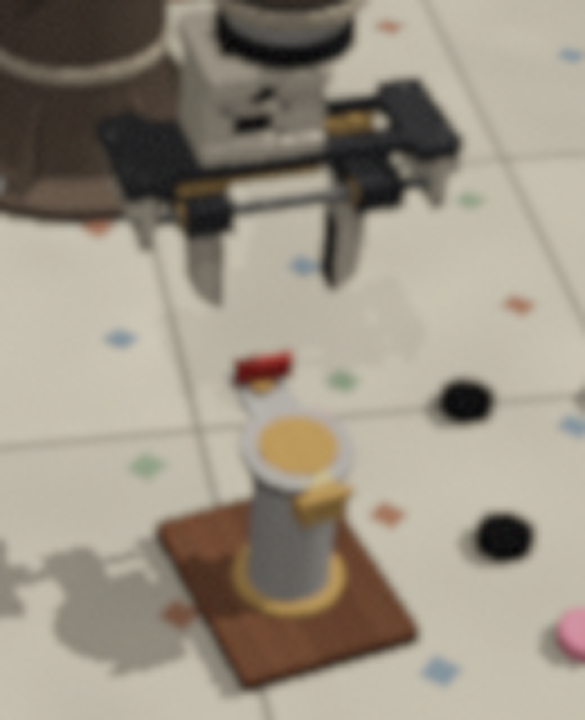

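```bash
python3 - <<'E'
from fit import *
d=read_camera("scene")
def f(X): return ((proj(d,X)-[210,80])*4.5).round(0).tolist()
s=state()
yw=1.68;u=np.array([np.cos(yw),np.sin(yw),0])
p=np.array(s["position"])
print("tips",f([p+u*.0323,p-u*.0323,p]))
for x in(.5395,.542,.5445):
  print(x,f(np.vstack([kp(x,.07,.2245,[lidpt(.094,.108,.026,v) for v in(-.019,.019)]),kp(x,.07,.2245,[lidpt(.04,.108,.003),lidpt(.04,.108,.003,.034),lidpt(.04,.108,.003,-.034)])])))
E
```

```text
tips [[318.0, 282.0], [212.0, 298.0], [265.0, 290.0]]
0.5395 [[230.0, 360.0], [288.0, 345.0], [292.0, 442.0], [344.0, 428.0], [239.0, 455.0]]
0.542 [[231.0, 362.0], [289.0, 348.0], [293.0, 444.0], [345.0, 431.0], [239.0, 458.0]]
0.5445 [[231.0, 365.0], [290.0, 351.0], [293.0, 447.0], [346.0, 434.0], [240.0, 461.0]]
```

```bash
python3 -m crank '[[[0,-0.0015,0.02,0,0,0,0.3],[0,0,0.02,0,0,0,0.3],[0,0,0.02,0,0,0,0.3],[0,0,0.012,0,0,0,0.3],[0,0,0,0,0,0,0.7],[0,0,0,0,0,0,0.7],[0,0,0,0,0,0,0.7],[0,0,0,0,0,0,0.7]]]' 12
python3 pl.py
python3 - <<'E'
from h import *
d=read_camera("scene"); crop(d,"s4.png",230,100,330,220,6)
E
```

```text
t: 3.6
position: [0.4921, 0.0578, 0.1302]
eef_rot: [-0.168, 3.136, 0.001]
force: [0.6, 1.0, -0.0]
grip_width: 0.0376
t 3.6 pos [0.4921 0.0578 0.1302] z [ 0.001  0.001 -1.   ] yaw(y) 1.678 F [ 0.6  1.  -0. ] w 0.0376 q [-0.35  0.34  0.16  2.01 -0.07  0.8   1.53]
```

View pics/s4.png

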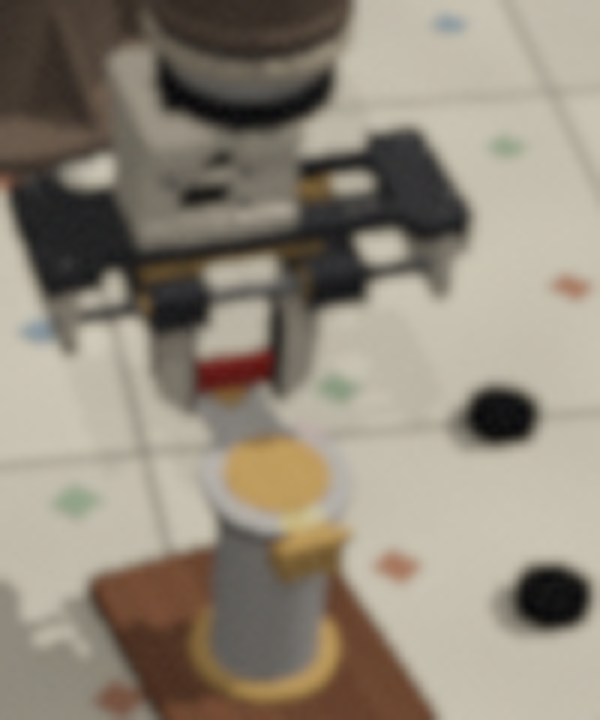

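```bash
python3 -m crank '[[[0,0,0,0,0,-0.055,0.7],[0,0,0,0,0,-0.055,0.7],[0,0,0,0,0,0,0.7],[0,0,0,0,0,0,0.7],[0,0,0,0,0,0,0.7],[0,0,0,0,0,0,0.7],[0,0,0,0,0,0,0.7],[0,0,0,0,0,0,0.7]]]' 20
python3 pl.py
python3 - <<'E'
import numpy as np
phi=np.r_[.282,.282+.118*np.arange(1,17)]
x=-.0954*np.cos(phi);z=.0954*np.sin(phi)
for i in range(16): print(round(phi[i+1]-.174,3),round(-(x[i+1]-x[i]),4),round(-(z[i+1]-z[i]),4))
E
```

```text
t: 4.65
position: [0.492, 0.0578, 0.1298]
eef_rot: [-0.34, 3.123, 0.0]
force: [1.7, 3.8, 0.9]
grip_width: 0.0378
t 4.65 pos [0.492  0.0578 0.1298] z [ 0.001  0.    -1.   ] yaw(y) 1.788 F [1.7 3.8 0.9] w 0.0378 q [-0.33  0.34  0.13  2.01 -0.06  0.8   1.63]
0.226 -0.0038 -0.0106
0.344 -0.005 -0.0101
0.462 -0.0061 -0.0094
0.58 -0.0072 -0.0086
0.698 -0.0082 -0.0077
0.816 -0.009 -0.0067
0.934 -0.0098 -0.0056
1.052 -0.0103 -0.0044
1.17 -0.0108 -0.0032
1.288 -0.0111 -0.0019
1.406 -0.0112 -0.0006
1.524 -0.0112 0.0008
1.642 -0.0111 0.0021
1.76 -0.0107 0.0034
1.878 -0.0103 0.0046
1.996 -0.0096 0.0058
```

```bash
python3 -m crank '[[[-0.0038,0,-0.0106,0,0,0,0.7],[-0.005,0,-0.0101,0,0,0,0.7],[-0.0061,0,-0.0094,0,0,0,0.7],[-0.0072,0,-0.0086,0,0,0,0.7],[-0.0082,0,-0.0077,0,0,0,0.7],[-0.009,0,-0.0067,0,0,0,0.7],[-0.0098,0,-0.0056,0,0,0,0.7],[-0.0103,0,-0.0044,0,0,0,0.7]]]' 20
python3 pl.py
python3 - <<'E'
from h import *
d=read_camera("scene"); crop(d,"s5.png",230,80,330,200,6)
E
```

```text
t: 5.65
position: [0.5486, 0.0708, 0.1933]
eef_rot: [0.341, -3.12, -0.001]
force: [-5.6, 4.5, 0.9]
grip_width: 0.0377
t 5.65 pos [0.5486 0.0708 0.1933] z [-0.003  0.    -1.   ] yaw(y) 1.7884 F [-5.6  4.5  0.9] w 0.0377 q [-0.33  0.35  0.14  1.8  -0.06  1.    1.62]
```

View pics/s5.png

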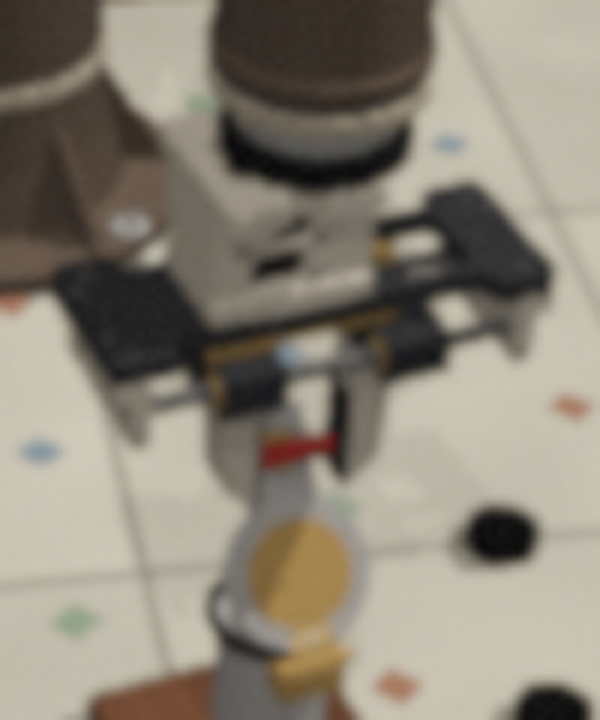

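```bash
python3 -m crank '[[[-0.0108,0,-0.0032,0,0,0,0.7],[-0.0111,0,-0.0019,0,0,0,0.7],[-0.0112,0,-0.0006,0,0,0,0.7],[-0.0112,0,0.0008,0,0,0,0.7],[-0.0111,0,0.0021,0,0,0,0.7],[-0.0107,0,0.0034,0,0,0,0.7],[-0.0103,0,0.0046,0,0,0,0.7],[-0.0096,0,0.0058,0,0,0,0.7]]]' 20
python3 pl.py
python3 - <<'E'
from h import *
d=read_camera("scene"); crop(d,"s6.png",230,60,330,180,6)
E
```

```text
t: 6.7
position: [0.6346, 0.0907, 0.1833]
eef_rot: [-0.342, 3.121, 0.003]
force: [-1.4, 3.1, 0.9]
grip_width: 0.0387
t 6.7 pos [0.6346 0.0907 0.1833] z [ 0.002  0.002 -1.   ] yaw(y) 1.7894 F [-1.4  3.1  0.9] w 0.0387 q [-0.32  0.49  0.15  1.6  -0.08  1.06  1.64]
```

View pics/s6.png

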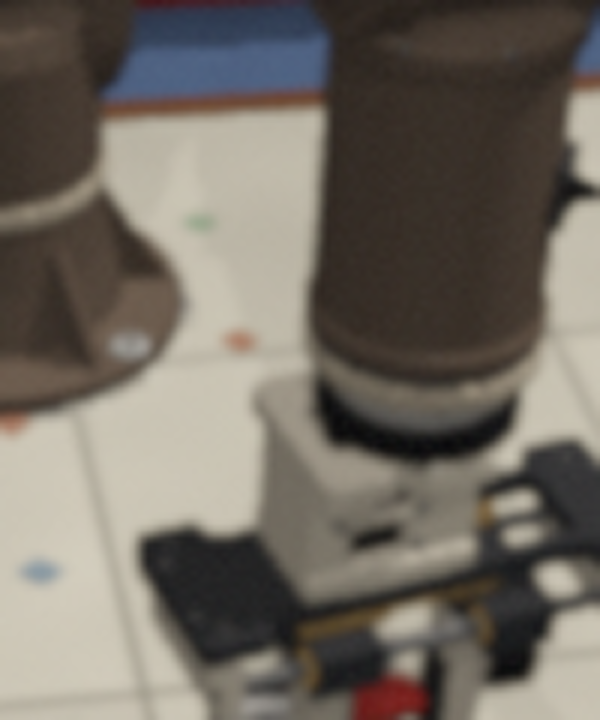

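```bash
python3 -m crank '[[[0,0,0,0,0,0,0.3],[0,0,0,0,0,0,0.3],[0,0,0,0,0,0,0.3],[0,0,-0.025,0,0,0,0.3],[0,0,-0.025,0,0,0,0.3],[0,0,-0.02,0,0,0,0.3],[0,0,0,0,0,0,0.3],[0,0,0,0,0,0,0.3]]]' 20
python3 pl.py .519 .2192 .10 1.795
```

```text
t: 7.75
position: [0.6333, 0.0886, 0.251]
eef_rot: [0.34, -3.122, 0.0]
force: [-0.8, 0.4, -0.2]
grip_width: 0.0643
t 7.75 pos [0.6333 0.0886 0.251 ] z [-0.001 -0.    -1.   ] yaw(y) 1.7878 F [-0.8  0.4 -0.2] w 0.0643 q [-0.33  0.44  0.16  1.51 -0.07  1.2   1.63]
turn [-0.0001 -0.0011 -0.0072] shift(after turn) [0.0824 0.1528 0.151 ] shift(now) [0.0833 0.1522 0.151 ]
```

```bash
python3 -m crank '[[[0.0208,0.0381,0,0,0,0,0.3],[0.0208,0.0381,0,0,0,0,0.3],[0.0208,0.0381,0,0,0,0,0.3],[0.0208,0.0381,0,0,0,0,0.3],[0,0,0.05,0,0,0,0.3],[0,0,0.05,0,0,0,0.3],[0,0,0.05,0,0,0,0.3],[0,0,0,0,0,0,0.3]]]' 20
python3 pl.py .519 .2192 .006 1.795
python3 - <<'E'
from h import *
d=read_camera("scene"); crop(d,"s7.png",230,100,390,220,5)
c=read_camera("top"); crop(c,"t7.png",100,140,270,270,4.5)
E
```

```text
t: 8.75
position: [0.5164, 0.218, 0.098]
eef_rot: [0.339, -3.115, 0.005]
force: [0.4, -0.6, 0.8]
grip_width: 0.0644
t 8.75 pos [0.5164 0.218  0.098 ] z [-0.008 -0.004 -1.   ] yaw(y) 1.7879 F [ 0.4 -0.6  0.8] w 0.0644 q [-0.56  0.48  0.08  1.87 -0.05  0.8   1.34]
turn [-0.0025 -0.0085 -0.0071] shift(after turn) [-0.0028  0.0006  0.092 ] shift(now) [-0.0036  0.0008  0.092 ]
```

View pics/s7.png

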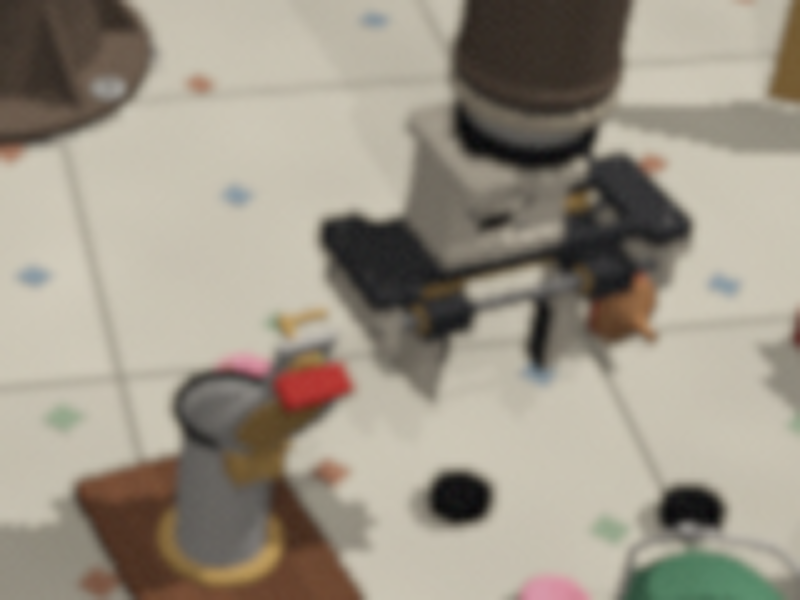

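View pics/t7.png

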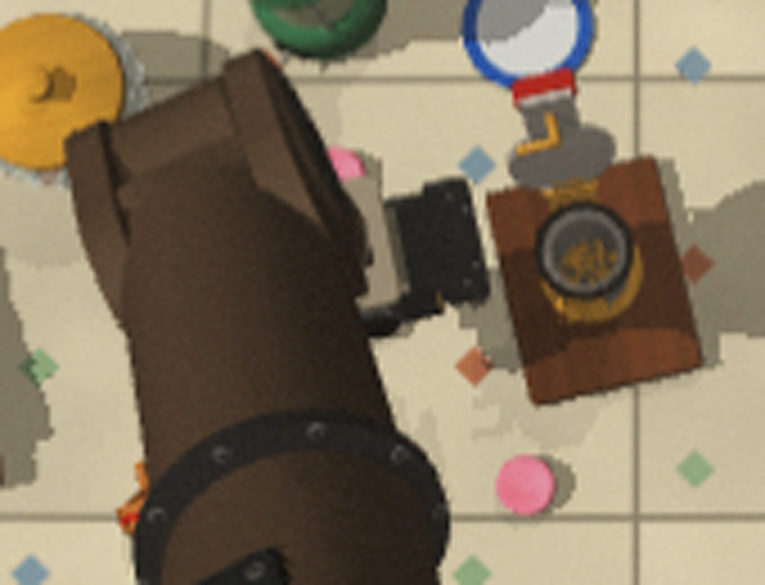

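```bash
python3 -m crank '[[[-0.0025,0.0006,0.03,0,0,0,0.3],[0,0,0.03,0,0,0,0.3],[0,0,0.016,0,0,0,0.3],[0,0,0.012,0,0,0,0.3],[0,0,0.004,0,0,0,0.3],[0,0,0,0,0,0,0.65],[0,0,0,0,0,0,0.65],[0,0,0,0,0,0,0.65]]]' 8
python3 pl.py .5423 .070 .16 1.795
python3 - <<'E'
from h import *
d=read_camera("scene"); crop(d,"s8.png",280,120,380,220,6)
c=read_camera("top")
print(at(c,np.array([585,249])/4.5+[100,140],.1185),at(d,np.array([226,408])/5+[230,100],.1185))
crop(c,"t8.png",200,180,260,230,10);crop(d,"s8b.png",250,160,300,210,10)
E
```

```text
t: 9.85
position: [0.5223, 0.221, 0.0103]
eef_rot: [-0.34, 3.122, 0.001]
force: [0.4, 0.6, 1.1]
grip_width: 0.0391
t 9.85 pos [0.5223 0.221  0.0103] z [ 0.001  0.    -1.   ] yaw(y) 1.7879 F [0.4 0.6 1.1] w 0.0391 q [-0.54  0.61  0.07  1.93 -0.07  0.61  1.36]
turn [ 0.0002  0.0008 -0.0071] shift(after turn) [ 0.0141 -0.1517 -0.1497] shift(now) [ 0.0129 -0.1517 -0.1497]
[0.54231764 0.06913976 0.1185    ] [0.54525293 0.07045063 0.1185    ]
```

View pics/s8.png

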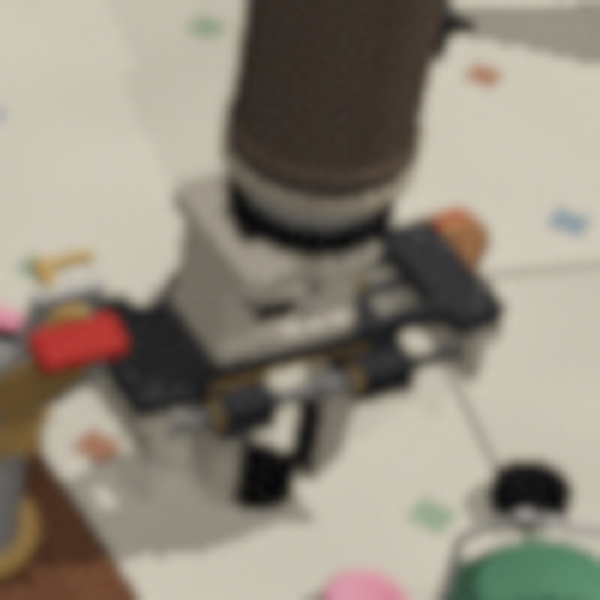

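View pics/t8.png

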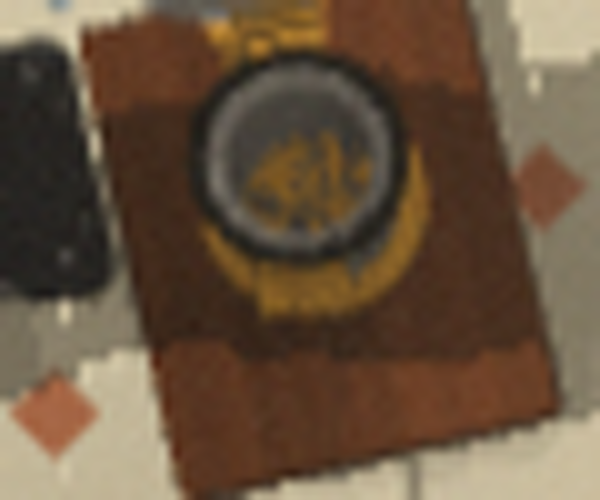

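View pics/s8b.png

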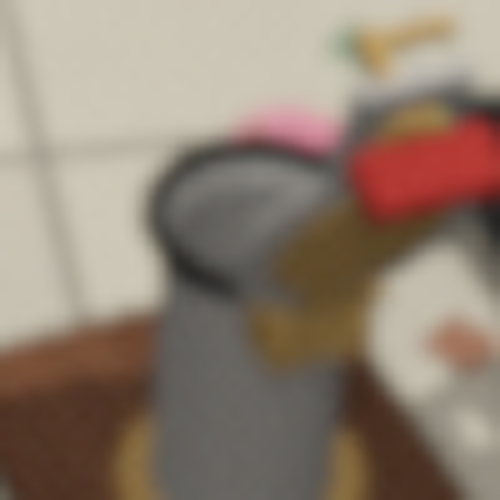

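```bash
python3 -m crank '[[[0,0,0,0,0,0,0.45],[0,0,0,0,0,0,0.4],[0.0035,-0.0007,0.0045,0,0,0,0.4],[0,0,0,0,0,0,0.4],[0,0,0,0,0,0,0.65],[0,0,0,0,0,0,0.65],[0,0,0,0,0,0,0.65],[0,0,0,0,0,0,0.65]]]' 8
python3 pl.py .5423 .070 .16 1.795
python3 - <<'E'
from h import *
d=read_camera("scene"); crop(d,"s9.png",280,120,380,220,6)
E
```

```text
t: 10.95
position: [0.5188, 0.2195, 0.0054]
eef_rot: [-0.34, 3.123, 0.0]
force: [0.3, 0.1, -0.1]
grip_width: 0.0394
t 10.95 pos [0.5188 0.2195 0.0054] z [ 0.  0. -1.] yaw(y) 1.788 F [ 0.3  0.1 -0.1] w 0.0394 q [-0.54  0.61  0.07  1.94 -0.07  0.6   1.36]
turn [ 0.0001  0.0002 -0.007 ] shift(after turn) [ 0.0103 -0.151  -0.1546] shift(now) [ 0.0092 -0.151  -0.1546]
```

View pics/s9.png

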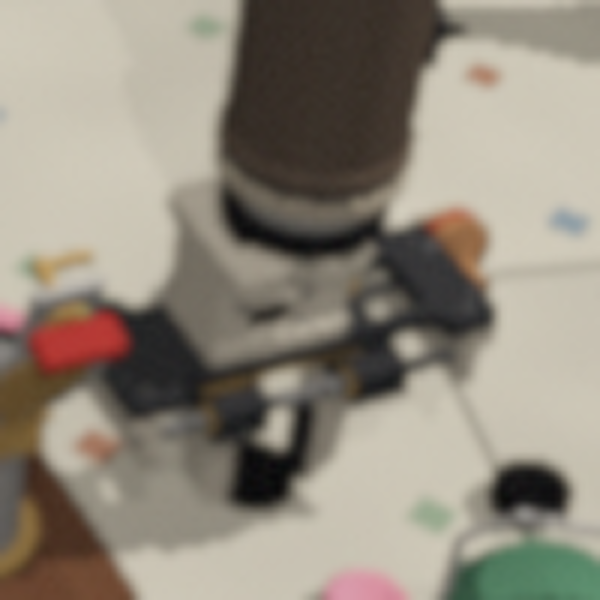

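```bash
python3 -m crank '[[[0,0,-0.04,0,0,0,0.65],[0,0,-0.06,0,0,0,0.65],[0,0,-0.055,0,0,0,0.65],[0.0025,-0.038,0,0,0,0,0.65],[0.0025,-0.038,0,0,0,0,0.65],[0.0025,-0.038,0,0,0,0,0.65],[0.0017,-0.037,0,0,0,0,0.65],[0,0,0,0,0,-0.007,0.65]]]' 15
python3 pl.py .543 .0698 .120 1.795
python3 - <<'E'
from h import *
d=read_camera("scene"); crop(d,"s10.png",230,110,310,210,7)
E
```

```text
t: 12.0
position: [0.5426, 0.0662, 0.1605]
eef_rot: [-0.343, 3.123, -0.002]
force: [-0.2, 0.9, 1.0]
grip_width: 0.039
t 12.0 pos [0.5426 0.0662 0.1605] z [ 0.    -0.001 -1.   ] yaw(y) 1.7897 F [-0.2  0.9  1. ] w 0.039 q [-0.32  0.37  0.13  1.86 -0.06  0.91  1.63]
turn [-0.0015 -0.     -0.0053] shift(after turn) [-0.0012  0.0035  0.0405] shift(now) [-0.0012  0.0035  0.0405]
```

View pics/s10.png

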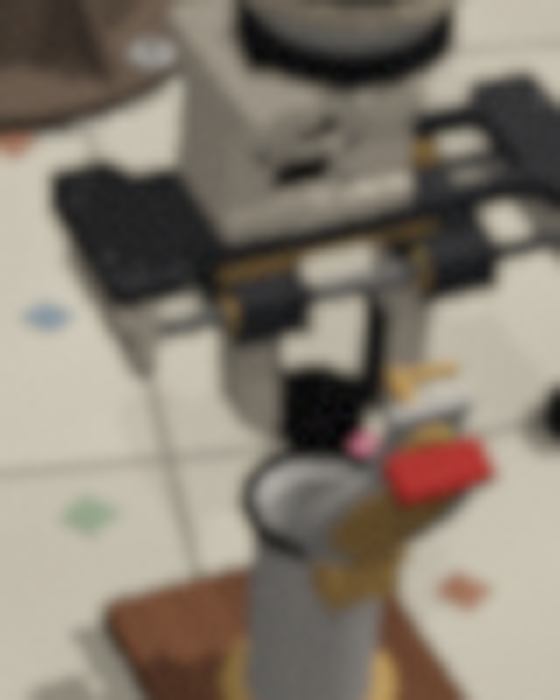

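```bash
python3 -m crank '[[[0,0,0,0,0,0,0.65],[0,0,0,0,0,0,0.65],[0,0,0.015,0,0,0,0.65],[0,0,0.015,0,0,0,0.65],[0,0,0.0105,0,0,0,0.65],[0,0,0,0,0,0,0.65],[0,0,0,0,0,0,0.65],[0,0,0,0,0,0,0.65]]]' 15
python3 pl.py .543 .0698 .120 1.795
python3 - <<'E'
from h import *
d=read_camera("scene"); crop(d,"s11.png",250,140,300,190,12)
E
```

```text
t: 13.05
position: [0.5426, 0.07, 0.1203]
eef_rot: [-0.351, 3.121, 0.0]
force: [0.1, 0.4, -0.3]
grip_width: 0.0392
t 13.05 pos [0.5426 0.07   0.1203] z [ 0.001  0.    -1.   ] yaw(y) 1.7948 F [ 0.1  0.4 -0.3] w 0.0392 q [-0.32  0.42  0.12  1.9  -0.07  0.82  1.64]
turn [ 0.      0.0009 -0.0002] shift(after turn) [-0.0003 -0.0003  0.0003] shift(now) [-0.0003 -0.0003  0.0003]
```

View pics/s11.png

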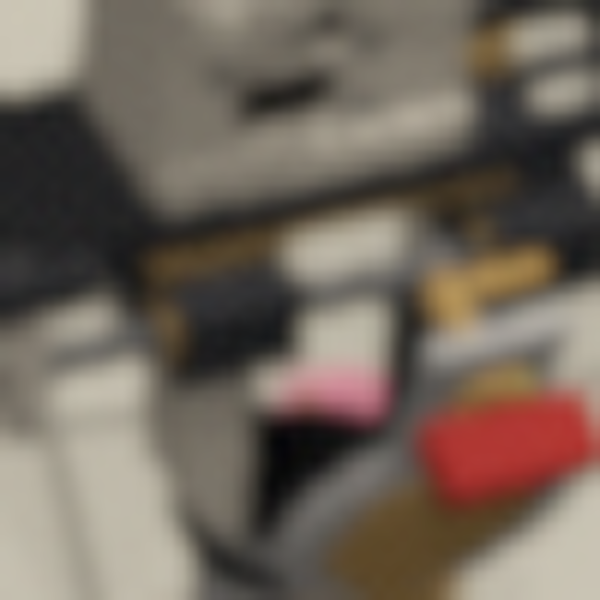

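```bash
python3 -m crank '[[[0,0,0,0,0,0,0.5],[0,0,0,0,0,0,0.4],[0,0,0,0,0,0,0.4],[0,0,-0.015,0,0,0,0.35],[0,0,-0.03,0,0,0,0.35],[0,0,-0.045,0,0,0,0.35],[0,0,0,0,0,0,0.35],[0,0,0,0,0,0,0.35]]]' 15
python3 pl.py .548 .3505 .13 1.795
python3 - <<'E'
from h import *
d=read_camera("scene"); crop(d,"s12.png",240,130,300,200,10)
E
```

```text
t: 14.1
position: [0.5422, 0.07, 0.2103]
eef_rot: [-0.351, 3.121, 0.0]
force: [0.1, -0.6, -0.5]
grip_width: 0.06
t 14.1 pos [0.5422 0.07   0.2103] z [ 0.001  0.    -1.   ] yaw(y) 1.795 F [ 0.1 -0.6 -0.5] w 0.06 q [-0.33  0.32  0.14  1.8  -0.05  1.03  1.62]
turn [ 0.0001  0.0007 -0.    ] shift(after turn) [-0.068   0.2722  0.0803] shift(now) [-0.068   0.2722  0.0804]
```

View pics/s12.png

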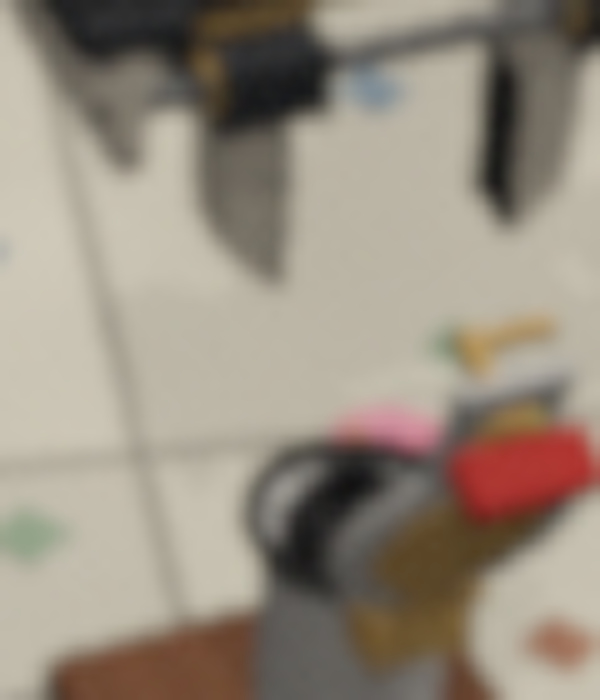

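```bash
python3 -m crank '[[[-0.01,0.045,0,0,0,0,0.35],[-0.01,0.045,0,0,0,0,0.35],[-0.012,0.045,0,0,0,0,0.35],[-0.012,0.045,0,0,0,0,0.35],[-0.012,0.046,0,0,0,0,0.35],[-0.012,0.046,0,0,0,0,0.35],[0,0,0,0,0,0,0.35],[0,0,0,0,0,0,0.35]]]' 15
python3 pl.py .548 .3505 .006 1.795
python3 - <<'E'
from h import *
d=read_camera("scene"); crop(d,"s13.png",250,160,300,210,12)
c=read_camera("top"); crop(c,"t13.png",200,170,260,220,12)
crop(c,"t13b.png",100,150,270,270,4.5)
E
```

```text
t: 15.15
position: [0.5478, 0.3494, 0.2086]
eef_rot: [0.351, -3.12, 0.003]
force: [0.0, -0.4, 0.3]
grip_width: 0.0596
t 15.15 pos [0.5478 0.3494 0.2086] z [-0.001 -0.002 -1.   ] yaw(y) 1.7949 F [ 0.  -0.4  0.3] w 0.0596 q [-0.7   0.49  0.07  1.53 -0.04  1.12  1.18]
turn [-0.0016 -0.0019 -0.0001] shift(after turn) [-0.0005  0.001   0.2026] shift(now) [-0.0009  0.0014  0.2026]
```

View pics/s13.png

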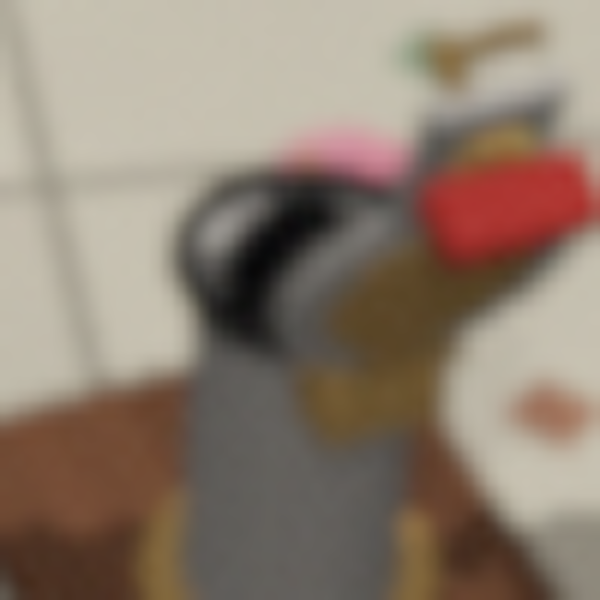

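View pics/t13.png

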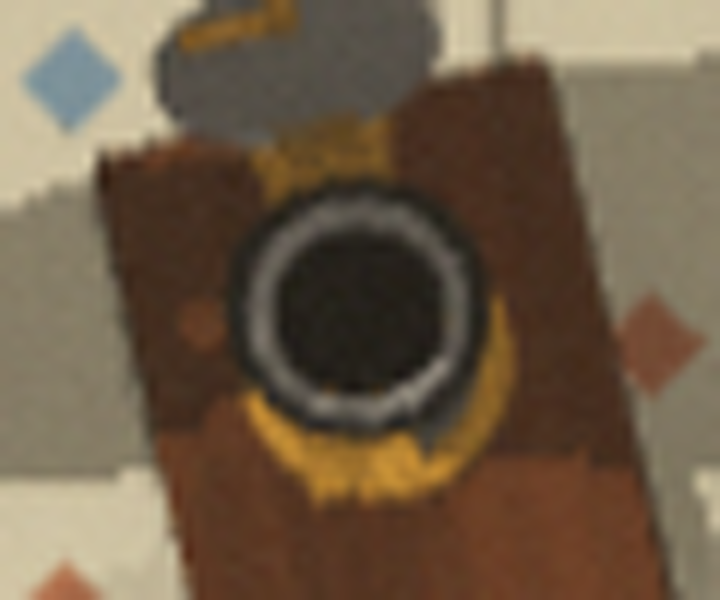

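View pics/t13b.png

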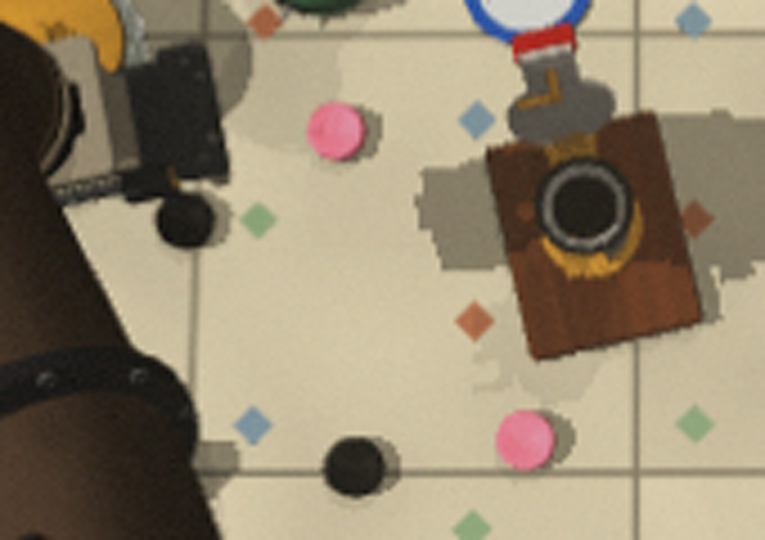

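```bash
python3 - <<'E'
from h import *
d=read_camera("scene"); c=read_camera("top")
for cam,n,b in((d,"s14.png",(262,168,292,198)),(c,"t14.png",(216,182,244,212))):
    im=cam["image"].astype(float); im=255*(np.clip(im/255,0,1)**.45); cam["image"]=im.astype(np.uint8); crop(cam,n,*b,18)
E
```

```text
(no output)
```

View pics/s14.png

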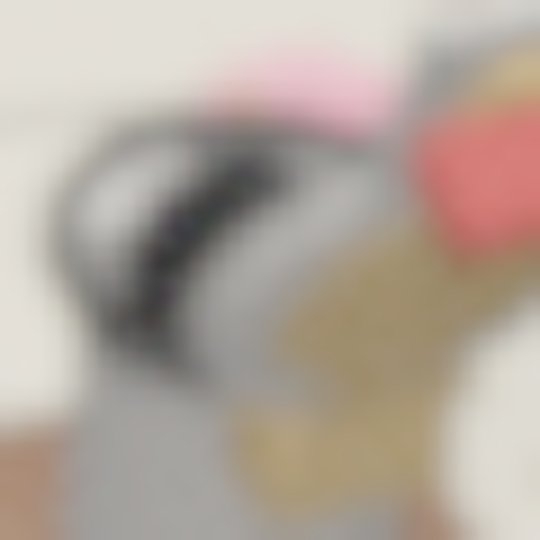

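View pics/t14.png

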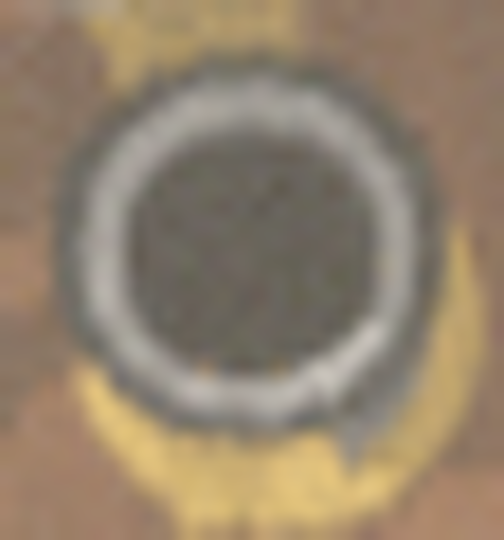

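```bash
python3 pl.py .5428 .0698 .15 1.795; python3 -m crank '[[[0.0113,-0.045,0,0,0,0,1],[0.0113,-0.045,0,0,0,0,1],[0.0113,-0.045,0,0,0,0,1],[0.0113,-0.045,0,0,0,0,1],[0.0113,-0.045,0,0,0,0,1],[0.0113,-0.047,0,0,0,0,1],[0,0,0.03,0,0,0,1],[0,0,0.03,0,0,0,1]]]' 15
python3 -m crank '[[[0,0,0,0,0,0,1],[0,0,0,0,0,0,1],[0,0,0,0,0,0,1],[0,0,0,0,0,0,1],[0,0,0.01,0,0,0,1],[0,0,0.01,0,0,0,1],[0,0,0.005,0,0,0,1],[0,0,0,0,0,0,1]]]' 15
python3 pl.py .5428 .0698 .11 1.795
```

```text
t 15.35 pos [0.5484 0.3488 0.2098] z [-0.    -0.001 -1.   ] yaw(y) 1.793 F [ 0.3 -0.7 -0.1] w 0.0595 q [-0.7   0.49  0.07  1.53 -0.04  1.12  1.18]
turn [-0.0006 -0.0002 -0.002 ] shift(after turn) [ 0.0675 -0.2708  0.0598] shift(now) [ 0.067  -0.2709  0.06  ]
t: 16.35
position: [0.5427, 0.0683, 0.1499]
eef_rot: [-0.346, 3.121, 0.0]
force: [0.2, 0.3, -0.8]
grip_width: 0.0005
t: 17.35
position: [0.5421, 0.0699, 0.1241]
eef_rot: [0.351, -3.121, 0.0]
force: [-0.2, 0.8, 1.0]
grip_width: 0.0004
t 17.35 pos [0.5421 0.0699 0.1241] z [-0.001 -0.    -1.   ] yaw(y) 1.7949 F [-0.2  0.8  1. ] w 0.0004 q [-0.32  0.42  0.12  1.89 -0.07  0.83  1.63]
turn [-0.     -0.0012 -0.0001] shift(after turn) [-0.0007 -0.0003  0.0141] shift(now) [-0.0007 -0.0003  0.0141]
```

Next I push down gently in small steps and watch the force.

```bash
python3 -m crank '[[[-0.0005,0,0.003,0,0,0,1],[0,0,0.003,0,0,0,1],[0,0,0.003,0,0,0,1],[0,0,0.003,0,0,0,1],[0,0,0.002,0,0,0,1],[0,0,0.002,0,0,0,1],[0,0,0,0,0,0,1],[0,0,0,0,0,0,1]]]' 15
python3 pl.py
python3 - <<'E'
from h import *
d=read_camera("scene"); crop(d,"s15.png",240,130,300,200,10)
E
```

```text
t: 18.35
position: [0.543, 0.0701, 0.1089]
eef_rot: [-0.351, 3.122, 0.0]
force: [0.1, 0.0, 0.5]
grip_width: 0.0005
t 18.35 pos [0.543  0.0701 0.1089] z [ 0.  0. -1.] yaw(y) 1.7949 F [0.1 0.  0.5] w 0.0005 q [-0.31  0.44  0.12  1.91 -0.07  0.8   1.64]
```

View pics/s15.png

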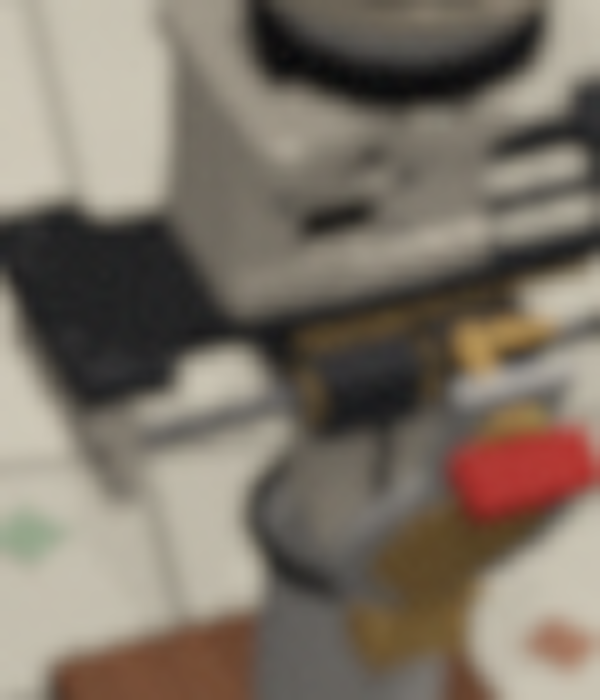

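```bash
python3 -m crank '[[[0,0,0.004,0,0,0,1],[0,0,0.004,0,0,0,1],[0,0,0.004,0,0,0,1],[0,0,0.004,0,0,0,1],[0,0,0.003,0,0,0,1],[0,0,0,0,0,0,1],[0,0,0,0,0,0,1],[0,0,0,0,0,0,1]]]' 15
python3 -m crank '[[[0,0,-0.03,0,0,0,1],[0,0,-0.05,0,0,0,1],[0,0,-0.05,0,0,0,0.35],[-0.01,0.05,0,0,0,0,0.35],[-0.012,0.05,0,0,0,0,0.35],[-0.012,0.055,0,0,0,0,0.35],[-0.015,0.055,0,0,0,0,0.35],[-0.019,0.0615,0,0,0,0,0.35]]]' 15
python3 pl.py .548 .3505 .006 1.795
python3 - <<'E'
from h import *
d=read_camera("scene"); c=read_camera("top")
for cam,n,b in((d,"s16.png",(262,168,292,198)),(c,"t16.png",(216,182,244,212))):
    im=cam["image"].astype(float); im=255*(np.clip(im/255,0,1)**.45); cam["image"]=im.astype(np.uint8); crop(cam,n,*b,16)
E
```

```text
t: 19.4
position: [0.5431, 0.0702, 0.09]
eef_rot: [-0.351, 3.122, 0.0]
force: [0.7, 0.3, 0.2]
grip_width: -0.0
t: 20.4
position: [0.5488, 0.3494, 0.2202]
eef_rot: [-0.35, 3.121, -0.0]
force: [0.7, -0.3, 1.2]
grip_width: 0.0557
t 20.4 pos [0.5488 0.3494 0.2202] z [ 0.001 -0.    -1.   ] yaw(y) 1.7941 F [ 0.7 -0.3  1.2] w 0.0557 q [-0.69  0.48  0.07  1.52 -0.03  1.15  1.17]
turn [-0.0002  0.0006 -0.0009] shift(after turn) [0.0006 0.0013 0.2142] shift(now) [0.0007 0.0013 0.2142]
```

View pics/s16.png

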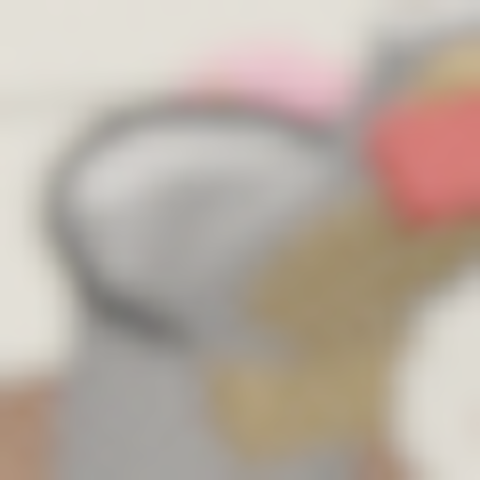

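View pics/t16.png

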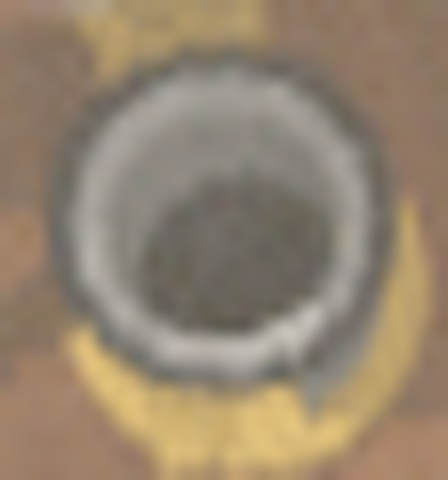

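```bash
python3 -m crank '[[[0.0006,0.001,0.05,0,0,0,0.35],[0,0,0.05,0,0,0,0.35],[0,0,0.05,0,0,0,0.35],[0,0,0.04,0,0,0,0.35],[0,0,0.014,0,0,0,0.35],[0,0,0.008,0,0,0,0.35],[0,0,0,0,0,0,0.35],[0,0,0,0,0,0,0.35]]]' 15
python3 pl.py .548 .3505 .007 1.795
python3 -m crank '[[[0,0,0,0,0,0,0.65],[0,0,0,0,0,0,0.65],[0,0,0,0,0,0,0.65],[0,0,0,0,0,0,0.65],[0,0,-0.03,0,0,0,0.65],[0,0,-0.05,0,0,0,0.65],[0,0,-0.06,0,0,0,0.65],[0,0,-0.01,0,0,0,0.65]]]' 15
python3 pl.py .543 .070 .16 1.795
python3 - <<'E'
from h import *
d=read_camera("scene"); crop(d,"s17.png",300,80,420,200,5)
E
```

```text
t: 21.5
position: [0.5489, 0.3495, 0.0094]
eef_rot: [-0.351, 3.12, 0.002]
force: [0.8, -0.3, -0.5]
grip_width: 0.0597
t 21.5 pos [0.5489 0.3495 0.0094] z [ 0.002  0.001 -1.   ] yaw(y) 1.7949 F [ 0.8 -0.3 -0.5] w 0.0597 q [-0.68  0.7   0.04  1.71 -0.04  0.73  1.18]
turn [ 0.001   0.0023 -0.0001] shift(after turn) [0.0006 0.0011 0.0024] shift(now) [0.0006 0.0011 0.0024]
t: 22.5
position: [0.5501, 0.3503, 0.1625]
eef_rot: [-0.35, 3.115, 0.006]
force: [-0.3, -0.2, -1.3]
grip_width: 0.0387
t 22.5 pos [0.5501 0.3503 0.1625] z [ 0.006  0.004 -1.   ] yaw(y) 1.7948 F [-0.3 -0.2 -1.3] w 0.0387 q [-0.69  0.53  0.06  1.59 -0.04  1.02  1.18]
turn [ 0.003   0.0069 -0.0002] shift(after turn) [ 0.0692 -0.2717  0.0025] shift(now) [ 0.0692 -0.2717  0.0013]
```

View pics/s17.png

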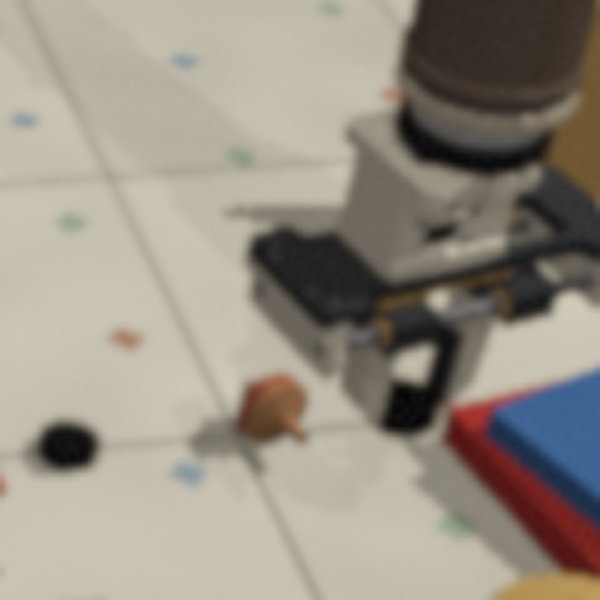

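```bash
python3 -m crank '[[[0.0113,-0.0452,0,0,0,0,0.65],[0.0113,-0.0452,0,0,0,0,0.65],[0.0113,-0.0452,0,0,0,0,0.65],[0.0113,-0.0452,0,0,0,0,0.65],[0.0113,-0.0452,0,0,0,0,0.65],[0.0113,-0.0452,0,0,0,0,0.65],[0,0,0,0,0,0,0.65],[0,0,0,0,0,0,0.65]]]' 15
python3 pl.py .543 .070 .120 1.795
```

```text
t: 23.55
position: [0.5415, 0.0698, 0.1568]
eef_rot: [0.351, -3.12, -0.0]
force: [0.1, 0.3, -0.4]
grip_width: 0.0393
t 23.55 pos [0.5415 0.0698 0.1568] z [-0.002  0.    -1.   ] yaw(y) 1.7948 F [ 0.1  0.3 -0.4] w 0.0393 q [-0.3   0.38  0.1   1.86 -0.05  0.91  1.61]
turn [ 0.0005 -0.0016 -0.0002] shift(after turn) [-0.0015 -0.0001  0.0368] shift(now) [-0.0016 -0.0001  0.0368]
```

```bash
python3 -m crank '[[[-0.0012,0,0.018,0,0,0,0.65],[0,0,0.018,0,0,0,0.65],[0,0,0,0,0,0,0.65],[0,0,0,0,0,0,0.65],[0,0,0,0,0,0,0.5],[0,0,0,0,0,0,0.4],[0,0,0,0,0,0,0.35],[0,0,-0.03,0,0,0,0.35]]]' 15
python3 -m crank '[[[0,0,-0.03,0,0,0,1],[0,0,0,0,0,0,1],[0,0,0,0,0,0,1],[0,0,0,0,0,0,1],[0,0,0,0,0,0,1],[0,0,0,0,0,0,1],[0,0,0,0,0,0,1],[0,0,0,0,0,0,1]]]' 15
python3 pl.py .543 .070 .120 1.795
python3 - <<'E'
from h import *
d=read_camera("scene"); c=read_camera("top")
for cam,n,b in((d,"s18.png",(250,140,300,200)),):
    im=cam["image"].astype(float); im=255*(np.clip(im/255,0,1)**.6); cam["image"]=im.astype(np.uint8); crop(cam,n,*b,10)
E
```

```text
t: 24.55
position: [0.5418, 0.0694, 0.1506]
eef_rot: [0.351, -3.118, 0.001]
force: [0.7, 0.6, -0.3]
grip_width: 0.0595
t: 25.55
position: [0.5433, 0.0697, 0.1818]
eef_rot: [0.351, -3.122, 0.0]
force: [-0.0, 0.4, 0.3]
grip_width: 0.0004
t 25.55 pos [0.5433 0.0697 0.1818] z [-0. -0. -1.] yaw(y) 1.7949 F [-0.   0.4  0.3] w 0.0004 q [-0.3   0.35  0.1   1.83 -0.04  0.96  1.61]
turn [-0.     -0.     -0.0001] shift(after turn) [0.0002 0.0003 0.0618] shift(now) [0.0002 0.0004 0.0618]
```

View pics/s18.png

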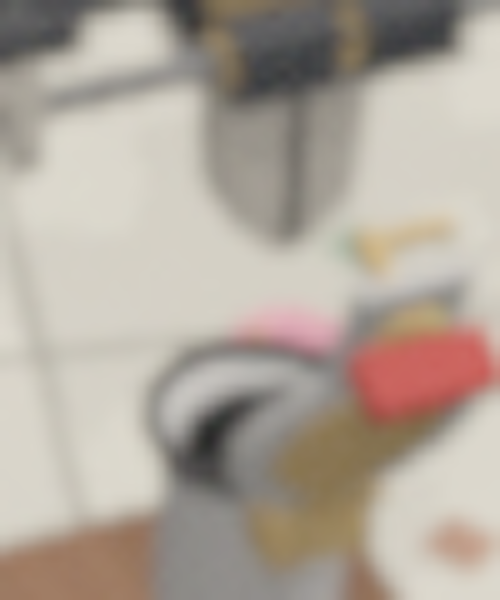

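```bash
python3 -m crank '[[[0,0,0.03,0,0,0,1],[0,0,0.03,0,0,0,1],[0,0,0.006,0,0,0,1],[0,0,0.005,0,0,0,1],[0,0,0.005,0,0,0,1],[0,0,0.005,0,0,0,1],[0,0,0,0,0,0,1],[0,0,0,0,0,0,1]]]' 15
python3 -m crank '[[[0,0,0.005,0,0,0,1],[0,0,0.005,0,0,0,1],[0,0,0.003,0,0,0,1],[0,0,0,0,0,0,1],[0,0,-0.03,0,0,0,1],[0,0,-0.05,0,0,0,1],[0,0,-0.04,0,0,0,1],[0,0,0,0,0,0,1]]]' 15
python3 pl.py .382 .2298 .15 1.795
python3 - <<'E'
from h import *
d=read_camera("scene")
im=d["image"].astype(float); im=255*(np.clip(im/255,0,1)**.6); d["image"]=im.astype(np.uint8); crop(d,"s19.png",250,140,300,200,10)
E
```

```text
t: 26.65
position: [0.5434, 0.0697, 0.101]
eef_rot: [-0.351, 3.122, 0.0]
force: [-0.1, -0.3, 0.4]
grip_width: 0.0006
t: 27.65
position: [0.5453, 0.07, 0.2112]
eef_rot: [-0.35, 3.116, 0.001]
force: [-0.2, -0.3, 0.3]
grip_width: 0.0004
t 27.65 pos [0.5453 0.07   0.2112] z [ 0.006  0.001 -1.   ] yaw(y) 1.7948 F [-0.2 -0.3  0.3] w 0.0004 q [-0.31  0.32  0.11  1.79 -0.04  1.02  1.61]
turn [ 0.0001  0.0064 -0.0002] shift(after turn) [0.1237 0.1921 0.0612] shift(now) [0.1241 0.1921 0.0604]
```

View pics/s19.png

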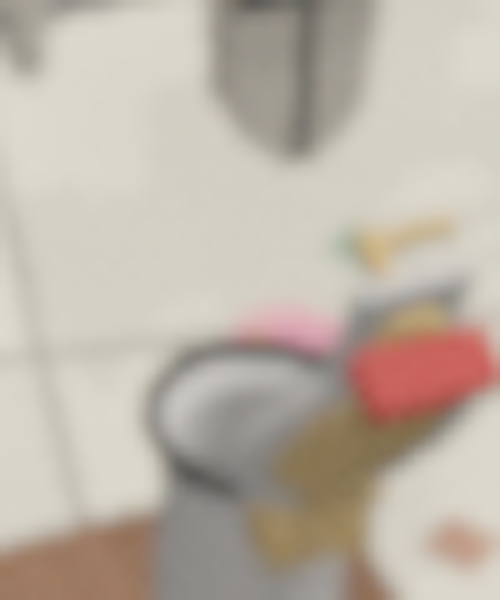

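```bash
python3 -m crank '[[[0.0244,0.0384,0,0,0,0,0.35],[0.0244,0.0384,0,0,0,0,0.35],[0.0244,0.0384,0,0,0,0,0.35],[0.0244,0.0384,0,0,0,0,0.35],[0.0244,0.0384,0,0,0,0,0.35],[0,0,0.05,0,0,0,0.35],[0,0,0.05,0,0,0,0.35],[0,0,0.02,0,0,0,0.35]]]' 15
python3 -m crank '[[[0,0,0.02,0,0,0,0.35],[0,0,0,0,0,0,0.35],[0,0,0,0,0,0,0.35],[0,0,0,0,0,0,0.35],[0,0,0,0,0,0,0.35],[0,0,0,0,0,0,0.35],[0,0,0,0,0,0,0.35],[0,0,0,0,0,0,0.35]]]' 15
python3 pl.py .382 .2298 .008 1.795
python3 - <<'E'
from h import *
d=read_camera("scene"); crop(d,"s20.png",270,110,370,210,6)
c=read_camera("top");cv2.imwrite("pics/t20.png",c["image"])
E
```

```text
t: 28.7
position: [0.3793, 0.2283, 0.0845]
eef_rot: [0.352, -3.117, 0.004]
force: [-0.6, -0.4, 0.5]
grip_width: 0.0596
t: 29.7
position: [0.3817, 0.2298, 0.0679]
eef_rot: [-0.351, 3.122, 0.0]
force: [0.2, -0.1, -0.2]
grip_width: 0.0595
t 29.7 pos [0.3817 0.2298 0.0679] z [ 0.  0. -1.] yaw(y) 1.7949 F [ 0.2 -0.1 -0.2] w 0.0595 q [-0.64  0.37 -0.03  2.17  0.02  0.6   1.11]
turn [ 0.0001  0.0001 -0.0001] shift(after turn) [-0.0003 -0.0001  0.0599] shift(now) [-0.0003 -0.0001  0.0599]
```

View pics/s20.png

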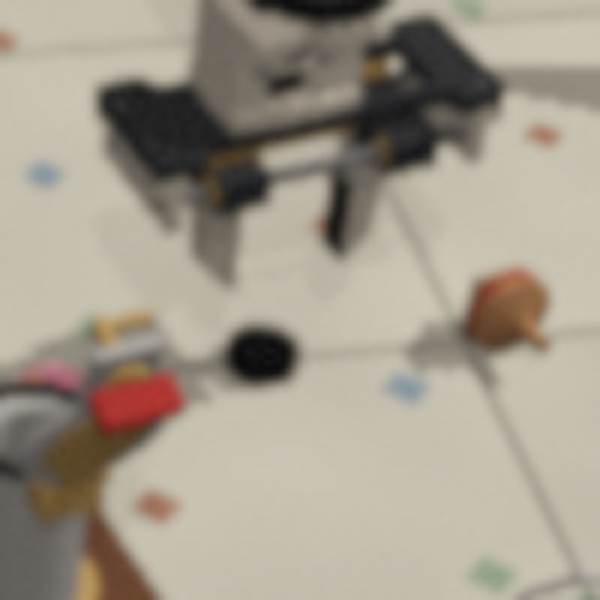

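View pics/t20.png

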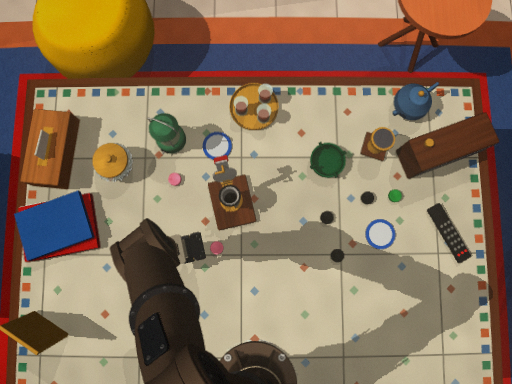

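```bash
python3 -m crank '[[[0,0,0.03,0,0,0,0.35],[0,0,0.02,0,0,0,0.35],[0,0,0.01,0,0,0,0.35],[0,0,0,0,0,0,0.35],[0,0,0,0,0,0,0.65],[0,0,0,0,0,0,0.65],[0,0,0,0,0,0,0.65],[0,0,0,0,0,0,0.65]]]' 15
python3 -m crank '[[[0,0,-0.03,0,0,0,0.65],[0,0,-0.06,0,0,0,0.65],[0,0,-0.06,0,0,0,0.65],[-0.0244,-0.0383,0,0,0,0,0.65],[-0.0244,-0.0383,0,0,0,0,0.65],[-0.0244,-0.0383,0,0,0,0,0.65],[-0.0244,-0.0383,0,0,0,0,0.65],[-0.0244,-0.0383,0,0,0,0,0.65]]]' 15
python3 -m crank '[[[0,0,0,0,0,0,0.65],[0,0,0,0,0,0,0.65],[0,0,0.02,0,0,0,0.65],[0,0,0.017,0,0,0,0.65],[0,0,0,0,0,0,0.65],[0,0,0,0,0,0,0.65],[0,0,0,0,0,0,0.65],[0,0,0,0,0,0,0.65]]]' 15
python3 pl.py .543 .07 .1205 1.795
python3 - <<'E'
from h import *
d=read_camera("scene"); crop(d,"s21.png",250,140,300,200,10)
E
```

```text
t: 30.8
position: [0.382, 0.23, 0.0083]
eef_rot: [-0.351, 3.121, 0.001]
force: [-1.2, -0.9, 6.7]
grip_width: 0.0388
t: 31.8
position: [0.5439, 0.0691, 0.1578]
eef_rot: [0.351, -3.122, -0.0]
force: [-0.1, 1.6, -0.3]
grip_width: 0.0393
t: 32.8
position: [0.5433, 0.0704, 0.1213]
eef_rot: [-0.351, 3.121, 0.0]
force: [0.2, 0.4, -1.3]
grip_width: 0.039
t 32.8 pos [0.5433 0.0704 0.1213] z [ 0.001  0.    -1.   ] yaw(y) 1.795 F [ 0.2  0.4 -1.3] w 0.039 q [-0.28  0.42  0.08  1.89 -0.04  0.83  1.61]
turn [0.0001 0.0007 0.    ] shift(after turn) [ 0.0004 -0.0003  0.0008] shift(now) [ 0.0004 -0.0003  0.0008]
```

View pics/s21.png

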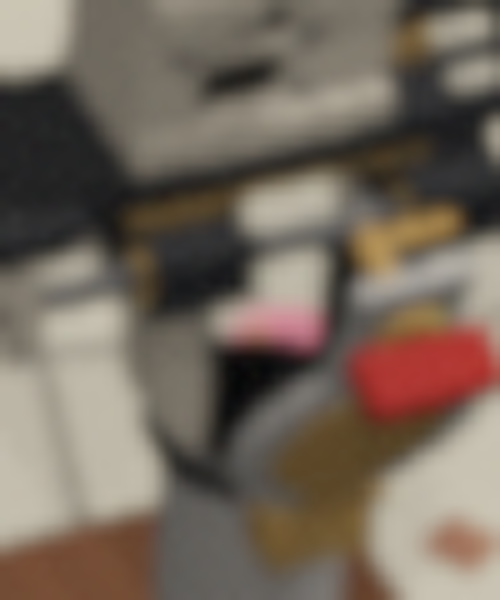

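```bash
python3 -m crank '[[[0,0,0.0005,0,0,0,0.5],[0,0,0,0,0,0,0.4],[0,0,0,0,0,0,0.35],[0,0,-0.03,0,0,0,0.35],[0,0,-0.03,0,0,0,0.7],[0,0,0,0,0,0,1],[0,0,0,0,0,0,1],[0,0,0,0,0,0,1]]]' 15
python3 -m crank '[[[0,0,0,0,0,0,1],[0,0,0,0,0,0,1],[0,0,0.03,0,0,0,1],[0,0,0.025,0,0,0,1],[0,0,0.007,0,0,0,1],[0,0,0.006,0,0,0,1],[0,0,0.006,0,0,0,1],[0,0,0.006,0,0,0,1]]]' 15
python3 pl.py
python3 -m crank '[[[0,0,0.006,0,0,0,1],[0,0,0,0,0,0,1],[0,0,-0.03,0,0,0,1],[0,0,-0.05,0,0,0,1],[0,0,-0.045,0,0,0,1],[0,0,0,0,0,0,1],[0,0,0,0,0,0,0.35],[0,0,0,0,0,0,0.35]]]' 15
python3 pl.py .4896 -.220 .06 1.795
python3 - <<'E'
from h import *
d=read_camera("scene")
im=d["image"].astype(float); im=255*(np.clip(im/255,0,1)**.6); d["image"]=im.astype(np.uint8); crop(d,"s22.png",250,140,300,200,10)
E
```

```text
t: 33.85
position: [0.5425, 0.0701, 0.1794]
eef_rot: [0.351, -3.12, 0.0]
force: [-0.3, -0.6, -0.5]
grip_width: 0.0243
t: 34.85
position: [0.5436, 0.0703, 0.1005]
eef_rot: [-0.351, 3.121, 0.0]
force: [0.7, -0.2, 0.0]
grip_width: 0.0004
t 34.85 pos [0.5436 0.0703 0.1005] z [ 0.001  0.    -1.   ] yaw(y) 1.795 F [ 0.7 -0.2  0. ] w 0.0004 q [-0.28  0.45  0.07  1.91 -0.05  0.78  1.61]
t: 35.85
position: [0.5424, 0.07, 0.2181]
eef_rot: [0.351, -3.12, 0.0]
force: [-0.4, 1.1, 0.1]
grip_width: 0.0159
t 35.85 pos [0.5424 0.07   0.2181] z [-0.002 -0.    -1.   ] yaw(y) 1.7949 F [-0.4  1.1  0.1] w 0.0159 q [-0.3   0.32  0.09  1.78 -0.03  1.05  1.6 ]
turn [ 0.     -0.0023 -0.0001] shift(after turn) [ 0.1159 -0.271   0.1581] shift(now) [ 0.1156 -0.2711  0.1584]
```

View pics/s22.png

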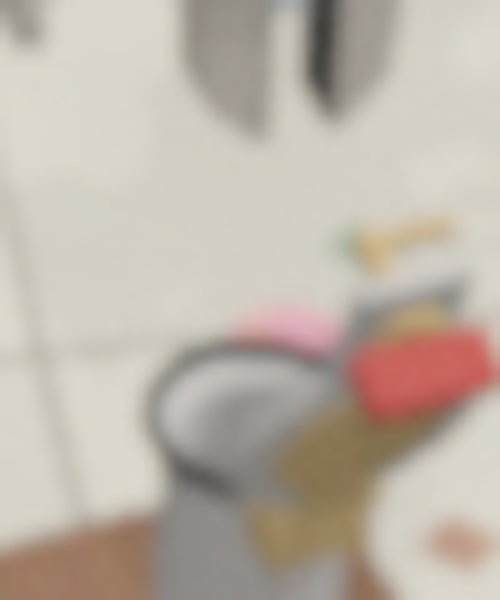

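```bash
python3 -m crank '[[[0.0194,-0.0452,0,0,0,0,0.35],[0.0194,-0.0452,0,0,0,0,0.35],[0.0194,-0.0452,0,0,0,0,0.35],[0.0194,-0.0452,0,0,0,0,0.35],[0.0194,-0.0452,0,0,0,0,0.35],[0.0194,-0.0452,0,0,0,0,0.35],[0,0,0.05,0,0,0,0.35],[0,0,0.05,0,0,0,0.35]]]' 15
python3 -m crank '[[[0,0,0.05,0,0,0,0.35],[0,0,0,0,0,0,0.35],[0,0,0,0,0,0,0.35],[0,0,0,0,0,0,0.35],[0,0,0,0,0,0,0.35],[0,0,0,0,0,0,0.35],[0,0,0,0,0,0,0.35],[0,0,0,0,0,0,0.35]]]' 15
python3 pl.py .4896 -.220 .008 1.795
python3 - <<'E'
from h import *
d=read_camera("scene"); crop(d,"s23.png",90,120,240,250,5)
g=d["image"].max(2)
_,_,st,ce=cv2.connectedComponentsWithStats((g<45).astype(np.uint8))
for s_,e in zip(st,ce):
    if 40<s_[4]<400: print(s_[4],s_[2:4],e.round(1),at(d,e,0.009).round(4))
E
```

```text
t: 36.9
position: [0.4897, -0.2209, 0.1178]
eef_rot: [-0.349, 3.122, -0.001]
force: [-0.1, -0.6, -0.5]
grip_width: 0.0598
t: 37.9
position: [0.49, -0.2201, 0.0694]
eef_rot: [-0.351, 3.122, -0.0]
force: [-0.9, 0.3, -0.0]
grip_width: 0.0595
t 37.9 pos [ 0.49   -0.2201  0.0694] z [ 0.  0. -1.] yaw(y) 1.795 F [-0.9  0.3 -0. ] w 0.0595 q [ 0.19  0.48  0.18  1.97 -0.13  0.7   2.25]
turn [-0.  0. -0.] shift(after turn) [0.0003 0.0002 0.0614] shift(now) [0.0003 0.0002 0.0614]
129 [26 11] [220.7  57.4] [-0.4257  0.0239  0.009 ]
226 [13 28] [169.3  71.9] [-0.32   -0.2045  0.009 ]
90 [30 11] [136.5  84.1] [-0.2344 -0.3376  0.009 ]
61 [ 9 10] [162.6 117.8] [ 0.0282 -0.2342  0.009 ]
85 [27  9] [158.7 146.3] [ 0.198  -0.2483  0.009 ]
196 [22 14] [135.  167.6] [ 0.2992 -0.3221  0.009 ]
105 [27 15] [183.  166.8] [ 0.3162 -0.1726  0.009 ]
90 [19  8] [155.1 181.5] [ 0.3741 -0.2592  0.009 ]
79 [12  9] [168.6 207.4] [ 0.4909 -0.2206  0.009 ]
139 [18 12] [ 40.7 216.3] [ 0.477  -0.5773  0.009 ]
100 [12 10] [121.6 227.4] [ 0.5505 -0.3486  0.009 ]
```

View pics/s23.png

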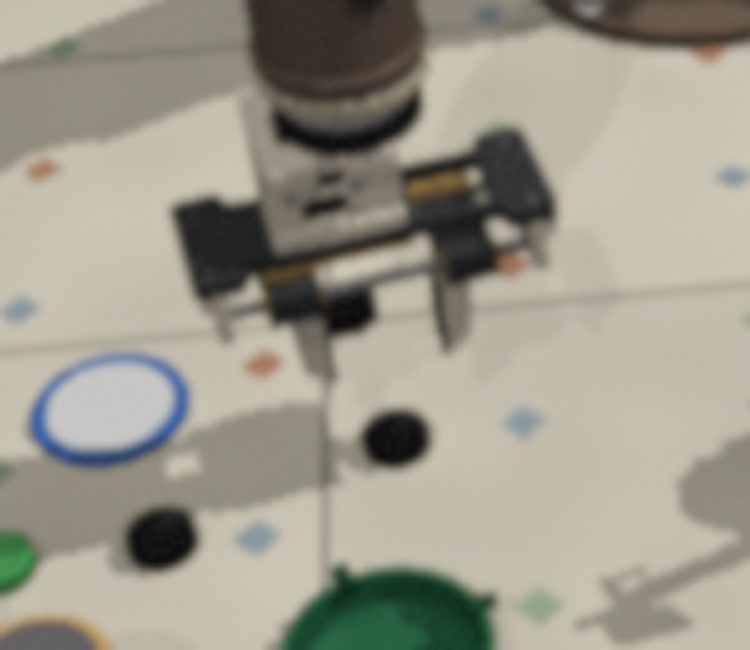

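```bash
python3 -m crank '[[[0,0,0.03,0,0,0,0.35],[0,0,0.02,0,0,0,0.35],[0,0,0.0115,0,0,0,0.35],[0,0,0,0,0,0,0.35],[0,0,0,0,0,0,0.65],[0,0,0,0,0,0,0.65],[0,0,0,0,0,0,0.65],[0,0,0,0,0,0,0.65]]]' 15
python3 -m crank '[[[0,0,-0.05,0,0,0,0.65],[0,0,-0.06,0,0,0,0.65],[0,0,-0.05,0,0,0,0.65],[-0.0194,0.0452,0,0,0,0,0.65],[-0.0194,0.0452,0,0,0,0,0.65],[-0.0194,0.0452,0,0,0,0,0.65],[-0.0194,0.0452,0,0,0,0,0.65],[-0.0194,0.0452,0,0,0,0,0.65]]]' 15
python3 -m crank '[[[-0.0194,0.0452,0,0,0,0,0.65],[0,0,0,0,0,0,0.65],[0,0,0,0,0,0,0.65],[0,0,0.02,0,0,0,0.65],[0,0,0.02,0,0,0,0.65],[0,0,0.007,0,0,0,0.65],[0,0,0,0,0,0,0.65],[0,0,0,0,0,0,0.65]]]' 15
python3 pl.py .543 .07 .1205 1.795
python3 - <<'E'
from h import *
d=read_camera("scene"); crop(d,"s24.png",250,140,300,200,10)
E
```

```text
t: 38.95
position: [0.4904, -0.2202, 0.0084]
eef_rot: [-0.351, 3.121, -0.001]
force: [-0.6, 0.7, 6.0]
grip_width: 0.0391
t: 39.95
position: [0.5343, 0.0233, 0.1679]
eef_rot: [-0.351, 3.122, 0.0]
force: [0.7, 0.0, 0.0]
grip_width: 0.0392
t: 40.95
position: [0.5437, 0.0699, 0.1216]
eef_rot: [-0.35, 3.121, 0.0]
force: [0.1, -1.0, 0.0]
grip_width: 0.0389
t 40.95 pos [0.5437 0.0699 0.1216] z [ 0.001  0.    -1.   ] yaw(y) 1.7944 F [ 0.1 -1.   0. ] w 0.0389 q [-0.31  0.42  0.12  1.89 -0.07  0.83  1.63]
turn [-0.0001  0.0011 -0.0006] shift(after turn) [0.0006 0.0003 0.0011] shift(now) [0.0006 0.0003 0.0011]
```

View pics/s24.png

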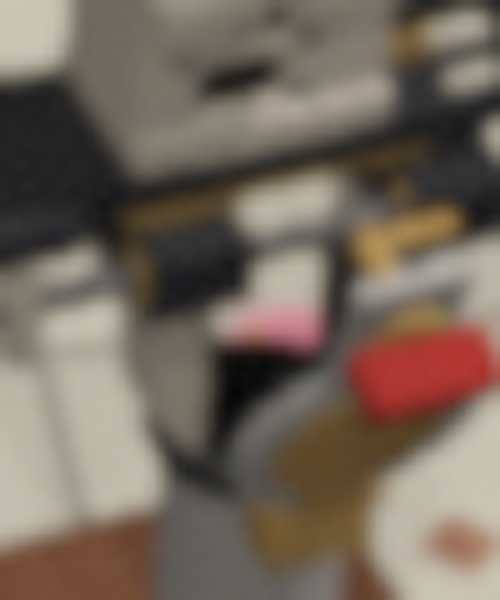

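```bash
python3 -m crank '[[[0.0005,0,0.001,0,0,0,0.5],[0,0,0,0,0,0,0.4],[0,0,0,0,0,0,0.35],[0,0,-0.03,0,0,0,0.35],[0,0,-0.03,0,0,0,0.7],[0,0,0,0,0,0,1],[0,0,0,0,0,0,1],[0,0,0,0,0,0,1]]]' 15
python3 -m crank '[[[0,0,0,0,0,0,1],[0,0,0,0,0,0,1],[0,0,0.03,0,0,0,1],[0,0,0.025,0,0,0,1],[0,0,0.007,0,0,0,1],[0,0,0.006,0,0,0,1],[0,0,0.006,0,0,0,1],[0,0,0.006,0,0,0,1]]]' 15
python3 pl.py
python3 -m crank '[[[0,0,0.006,0,0,0,1],[0,0,0,0,0,0,1],[0,0,-0.03,0,0,0,1],[0,0,-0.05,0,0,0,1],[0,0,-0.045,0,0,0,1],[0,0,0,0,0,0,1],[0,0,0,0,0,0,0.35],[0,0,0,0,0,0,0.35]]]' 15
python3 pl.py .5495 -.3487 .06 1.795
python3 - <<'E'
from h import *
d=read_camera("scene")
im=d["image"].astype(float); im=255*(np.clip(im/255,0,1)**.6); d["image"]=im.astype(np.uint8); crop(d,"s25.png",250,140,300,200,10)
E
```

```text
t: 42.0
position: [0.542, 0.07, 0.1789]
eef_rot: [0.351, -3.12, 0.0]
force: [0.3, 0.4, -0.3]
grip_width: 0.0245
t: 43.0
position: [0.5431, 0.0701, 0.1]
eef_rot: [-0.351, 3.121, 0.0]
force: [0.1, -0.3, -1.2]
grip_width: 0.0008
t 43.0 pos [0.5431 0.0701 0.1   ] z [ 0.001  0.    -1.   ] yaw(y) 1.7949 F [ 0.1 -0.3 -1.2] w 0.0008 q [-0.31  0.45  0.12  1.92 -0.07  0.78  1.64]
t: 44.0
position: [0.5419, 0.0699, 0.2176]
eef_rot: [0.351, -3.12, 0.0]
force: [-0.2, -0.6, -0.4]
grip_width: 0.0157
t 44.0 pos [0.5419 0.0699 0.2176] z [-0.002 -0.001 -1.   ] yaw(y) 1.795 F [-0.2 -0.6 -0.4] w 0.0157 q [-0.33  0.32  0.14  1.79 -0.05  1.05  1.62]
turn [-0.     -0.0022 -0.    ] shift(after turn) [ 0.0857 -0.4099  0.1576] shift(now) [ 0.0853 -0.4099  0.1578]
```

View pics/s25.png

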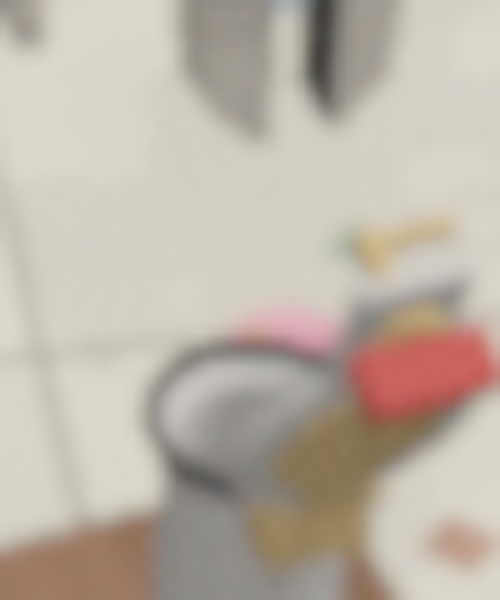

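```bash
python3 -m crank '[[[0.0108,-0.0512,0,0,0,0,0.35],[0.0108,-0.0512,0,0,0,0,0.35],[0.0108,-0.0512,0,0,0,0,0.35],[0.0108,-0.0512,0,0,0,0,0.35],[0.0108,-0.0512,0,0,0,0,0.35],[0.0108,-0.0512,0,0,0,0,0.35],[0.0108,-0.0512,0,0,0,0,0.35],[0.0108,-0.0512,0,0,0,0,0.35]]]' 15
python3 -m crank '[[[0,0,0.05,0,0,0,0.35],[0,0,0.05,0,0,0,0.35],[0,0,0.05,0,0,0,0.35],[0,0,0,0,0,0,0.35],[0,0,0,0,0,0,0.35],[0,0,0,0,0,0,0.35],[0,0,0,0,0,0,0.35],[0,0,0,0,0,0,0.35]]]' 15
python3 pl.py .5497 -.3487 .008 1.795
python3 - <<'E'
from h import *
d=read_camera("scene"); crop(d,"s26.png",60,120,210,250,5)
g=d["image"].max(2)
_,_,st,ce=cv2.connectedComponentsWithStats((g<45).astype(np.uint8))
for s_,e in zip(st,ce):
    if 40<s_[4]<400 and e[1]>170: print(s_[4],s_[2:4],e.round(1),at(d,e,0.009).round(4))
E
```

```text
t: 45.05
position: [0.5491, -0.3498, 0.2177]
eef_rot: [0.352, -3.121, -0.002]
force: [0.9, -0.1, 0.6]
grip_width: 0.0598
t: 46.05
position: [0.5499, -0.3486, 0.0698]
eef_rot: [-0.351, 3.121, -0.001]
force: [-0.6, -0.3, 0.8]
grip_width: 0.0596
t 46.05 pos [ 0.5499 -0.3486  0.0698] z [ 0.001 -0.001 -1.   ] yaw(y) 1.795 F [-0.6 -0.3  0.8] w 0.0596 q [ 0.33  0.64  0.23  1.68 -0.19  0.85  2.44]
turn [-0.0008  0.0012 -0.    ] shift(after turn) [ 0.0002 -0.      0.0618] shift(now) [0.0003 0.     0.0618]
69 [10  8] [158.3 181.5] [ 0.3757 -0.2494  0.009 ]
220 [28 17] [ 80.  188.3] [ 0.3737 -0.4815  0.009 ]
103 [22 15] [131.1 187.5] [ 0.3912 -0.3299  0.009 ]
120 [17 12] [ 40.9 216.5] [ 0.4779 -0.5764  0.009 ]
96 [12 10] [121.7 227.6] [ 0.5511 -0.3484  0.009 ]
```

View pics/s26.png

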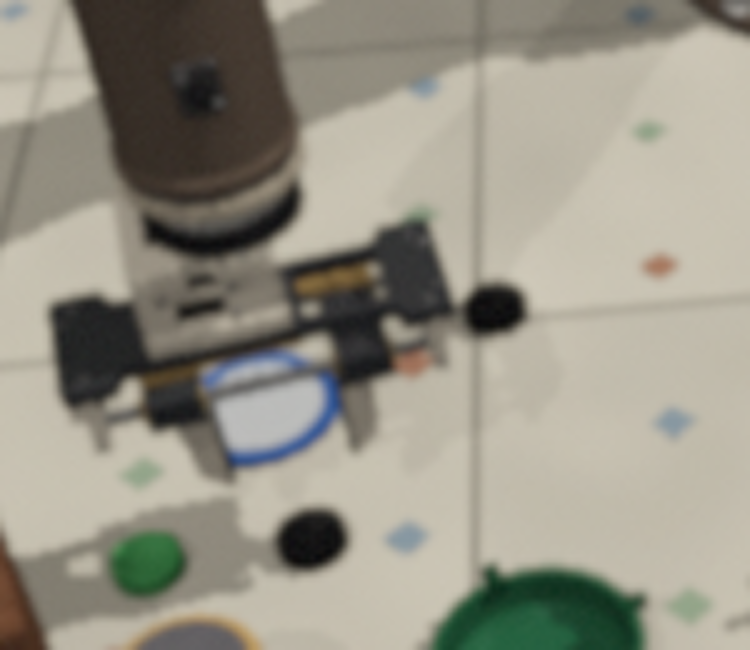

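```bash
python3 -m crank '[[[0,0,0.03,0,0,0,0.35],[0,0,0.02,0,0,0,0.35],[0,0,0.012,0,0,0,0.35],[0,0,0,0,0,0,0.35],[0,0,0,0,0,0,0.65],[0,0,0,0,0,0,0.65],[0,0,0,0,0,0,0.65],[0,0,0,0,0,0,0.65]]]' 15
python3 -m crank '[[[0,0,-0.05,0,0,0,0.65],[0,0,-0.06,0,0,0,0.65],[0,0,-0.05,0,0,0,0.65],[-0.0108,0.0512,0,0,0,0,0.65],[-0.0108,0.0512,0,0,0,0,0.65],[-0.0108,0.0512,0,0,0,0,0.65],[-0.0108,0.0512,0,0,0,0,0.65],[-0.0108,0.0512,0,0,0,0,0.65]]]' 15
python3 -m crank '[[[-0.0108,0.0512,0,0,0,0,0.65],[-0.0108,0.0512,0,0,0,0,0.65],[-0.0108,0.0512,0,0,0,0,0.65],[0,0,0,0,0,0,0.65],[0,0,0,0,0,0,0.65],[0,0,0.02,0,0,0,0.65],[0,0,0.02,0,0,0,0.65],[0,0,0,0,0,0,0.65]]]' 15
python3 pl.py .543 .07 .1205 1.795
python3 - <<'E'
from h import *
d=read_camera("scene"); crop(d,"s27.png",250,140,300,200,10)
E
```

```text
t: 47.1
position: [0.5499, -0.3487, 0.0075]
eef_rot: [-0.351, 3.121, -0.001]
force: [-0.3, 0.0, 4.5]
grip_width: 0.0391
t: 48.1
position: [0.5449, -0.0852, 0.1669]
eef_rot: [-0.351, 3.122, 0.0]
force: [0.3, -0.0, -0.6]
grip_width: 0.0391
t: 49.1
position: [0.5417, 0.068, 0.1257]
eef_rot: [0.347, -3.12, 0.002]
force: [-0.3, -0.7, 0.0]
grip_width: 0.0389
t 49.1 pos [0.5417 0.068  0.1257] z [-0.003 -0.001 -1.   ] yaw(y) 1.7923 F [-0.3 -0.7  0. ] w 0.0389 q [-0.35  0.42  0.18  1.9  -0.1   0.84  1.66]
turn [-0.0006 -0.0029 -0.0027] shift(after turn) [-0.0017  0.0016  0.0052] shift(now) [-0.0017  0.0016  0.0052]
```

View pics/s27.png

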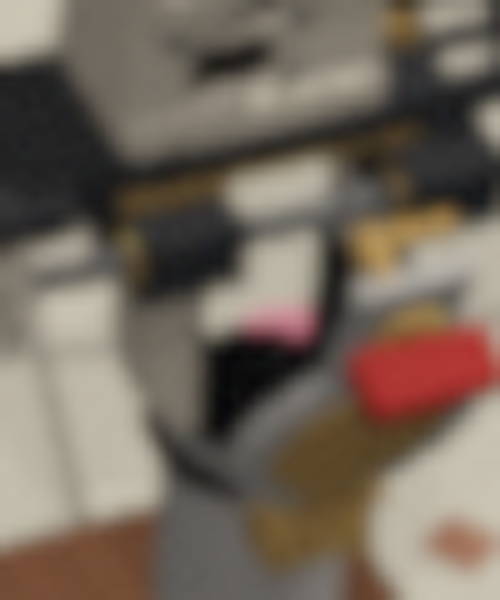

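```bash
python3 -m crank '[[[0,0,0.0055,0,0,0,0.65],[0,0,0,0,0,0,0.65],[0,0,0,0,0,0,0.65],[0,0,0,0,0,0,0.65],[0,0,0,0,0,0,0.65],[0,0,0,0,0,0,0.65],[0,0,0,0,0,0,0.65],[0,0,0,0,0,0,0.65]]]' 15
python3 pl.py .543 .07 .1205 1.795
```

```text
t: 50.15
position: [0.5427, 0.0701, 0.1213]
eef_rot: [-0.351, 3.122, 0.0]
force: [-0.4, -0.0, -0.5]
grip_width: 0.0392
t 50.15 pos [0.5427 0.0701 0.1213] z [-0.  0. -1.] yaw(y) 1.795 F [-0.4 -0.  -0.5] w 0.0392 q [-0.36  0.42  0.17  1.9  -0.1   0.83  1.66]
turn [ 0.  0. -0.] shift(after turn) [-0.0003 -0.0002  0.0008] shift(now) [-0.0003 -0.0002  0.0008]
```

```bash
python3 -m crank '[[[-0.0003,0,0.0008,0,0,0,0.5],[0,0,0,0,0,0,0.4],[0,0,0,0,0,0,0.35],[0,0,-0.03,0,0,0,0.35],[0,0,-0.03,0,0,0,0.7],[0,0,0,0,0,0,1],[0,0,0,0,0,0,1],[0,0,0,0,0,0,1]]]' 15
python3 -m crank '[[[0,0,0,0,0,0,1],[0,0,0,0,0,0,1],[0,0,0.03,0,0,0,1],[0,0,0.025,0,0,0,1],[0,0,0.007,0,0,0,1],[0,0,0.006,0,0,0,1],[0,0,0.006,0,0,0,1],[0,0,0.006,0,0,0,1]]]' 15
python3 pl.py
python3 -m crank '[[[0,0,0.004,0,0,0,1],[0,0,0,0,0,0,1],[0,0,-0.03,0,0,0,1],[0,0,-0.05,0,0,0,1],[0,0,-0.045,0,0,0,1],[0,0,0,0,0,0,1],[0,0,0,0,0,0,0.35],[0,0,0,0,0,0,0.35]]]' 15
python3 pl.py .3748 -.2492 .06 1.795
python3 - <<'E'
from h import *
d=read_camera("scene")
im=d["image"].astype(float); im=255*(np.clip(im/255,0,1)**.6); d["image"]=im.astype(np.uint8); crop(d,"s28.png",250,140,300,200,10)
E
```

```text
t: 51.15
position: [0.5423, 0.0701, 0.1796]
eef_rot: [0.351, -3.12, 0.0]
force: [0.2, 0.3, -0.1]
grip_width: 0.0244
t: 52.15
position: [0.5434, 0.0702, 0.1007]
eef_rot: [-0.351, 3.121, 0.0]
force: [0.2, 0.2, 0.0]
grip_width: 0.0002
t 52.15 pos [0.5434 0.0702 0.1007] z [ 0.001  0.    -1.   ] yaw(y) 1.7949 F [0.2 0.2 0. ] w 0.0002 q [-0.35  0.45  0.17  1.92 -0.11  0.78  1.67]
t: 53.15
position: [0.5422, 0.0701, 0.2203]
eef_rot: [0.351, -3.12, 0.0]
force: [-0.2, -0.5, 0.1]
grip_width: 0.0163
t 53.15 pos [0.5422 0.0701 0.2203] z [-0.002 -0.    -1.   ] yaw(y) 1.795 F [-0.2 -0.5  0.1] w 0.0163 q [-0.38  0.31  0.2   1.78 -0.07  1.05  1.64]
turn [-0.     -0.0021 -0.    ] shift(after turn) [ 0.2342 -0.274   0.1603] shift(now) [ 0.2339 -0.274   0.1608]
```

View pics/s28.png

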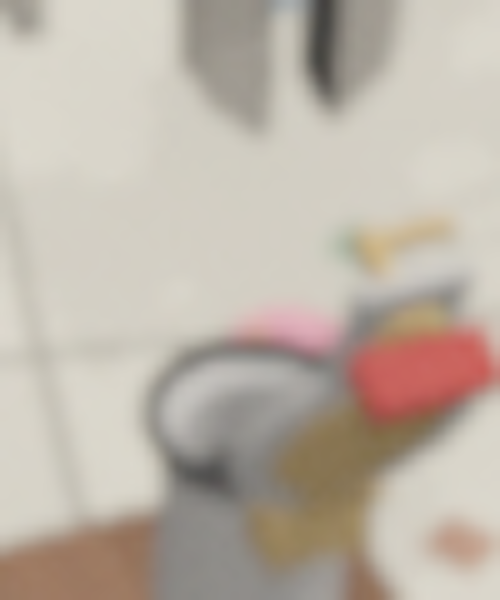

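```bash
python3 -m crank '[[[0.0336,-0.0391,0,0,0,0,0.35],[0.0336,-0.0391,0,0,0,0,0.35],[0.0336,-0.0391,0,0,0,0,0.35],[0.0336,-0.0391,0,0,0,0,0.35],[0.0336,-0.0391,0,0,0,0,0.35],[0.0336,-0.0391,0,0,0,0,0.35],[0.0336,-0.0391,0,0,0,0,0.35],[0,0,0.05,0,0,0,0.35]]]' 15
python3 -m crank '[[[0,0,0.05,0,0,0,0.35],[0,0,0.05,0,0,0,0.35],[0,0,0,0,0,0,0.35],[0,0,0,0,0,0,0.35],[0,0,0,0,0,0,0.35],[0,0,0,0,0,0,0.35],[0,0,0,0,0,0,0.35],[0,0,0,0,0,0,0.35]]]' 15
python3 pl.py .3748 -.2492 .008 1.795
python3 - <<'E'
from h import *
d=read_camera("scene"); crop(d,"s29.png",90,100,240,230,5)
g=d["image"].max(2)
_,_,st,ce=cv2.connectedComponentsWithStats((g<45).astype(np.uint8))
for s_,e in zip(st,ce):
    if 40<s_[4]<400 and e[1]>150: print(s_[4],s_[2:4],e.round(1),at(d,e,0.009).round(4))
E
```

```text
t: 54.2
position: [0.3745, -0.2537, 0.173]
eef_rot: [-0.341, 3.118, -0.007]
force: [1.7, 1.7, -1.5]
grip_width: 0.0597
t: 55.2
position: [0.3746, -0.249, 0.0718]
eef_rot: [-0.351, 3.121, -0.0]
force: [0.7, 0.4, 0.1]
grip_width: 0.0598
t 55.2 pos [ 0.3746 -0.249   0.0718] z [ 0.001 -0.    -1.   ] yaw(y) 1.7951 F [0.7 0.4 0.1] w 0.0598 q [ 0.19  0.38  0.35  2.18 -0.22  0.61  2.5 ]
turn [-0.0002  0.0005  0.0001] shift(after turn) [-0.0001 -0.0003  0.0638] shift(now) [-0.0001 -0.0002  0.0638]
69 [10  8] [158.3 181.5] [ 0.3757 -0.2494  0.009 ]
125 [18 13] [ 41.  216.5] [ 0.4777 -0.5762  0.009 ]
```

View pics/s29.png

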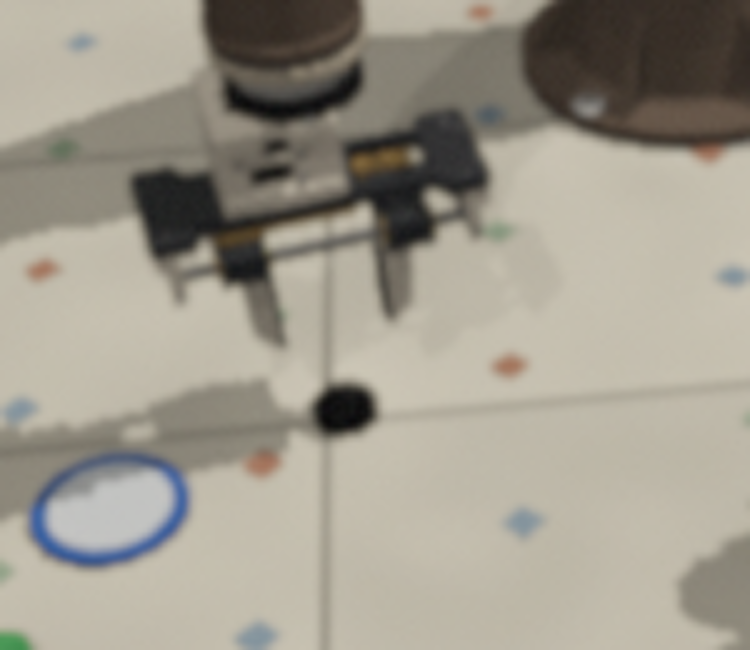

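```bash
python3 -m crank '[[[0,0,0.03,0,0,0,0.35],[0,0,0.02,0,0,0,0.35],[0,0,0.0138,0,0,0,0.35],[0,0,0,0,0,0,0.35],[0,0,0,0,0,0,0.65],[0,0,0,0,0,0,0.65],[0,0,0,0,0,0,0.65],[0,0,0,0,0,0,0.65]]]' 15
python3 -m crank '[[[0,0,-0.05,0,0,0,0.65],[0,0,-0.06,0,0,0,0.65],[0,0,-0.05,0,0,0,0.65],[-0.0336,0.0391,0,0,0,0,0.65],[-0.0336,0.0391,0,0,0,0,0.65],[-0.0336,0.0391,0,0,0,0,0.65],[-0.0336,0.0391,0,0,0,0,0.65],[-0.0336,0.0391,0,0,0,0,0.65]]]' 15
python3 -m crank '[[[-0.0336,0.0391,0,0,0,0,0.65],[-0.0336,0.0391,0,0,0,0,0.65],[0,0,0,0,0,0,0.65],[0,0,0,0,0,0,0.65],[0,0,0.02,0,0,0,0.65],[0,0,0.02,0,0,0,0.65],[0,0,0.003,0,0,0,0.65],[0,0,0,0,0,0,0.65]]]' 15
python3 -m crank '[[[0,0,0.002,0,0,0,0.65],[0,0,0,0,0,0,0.65],[0,0,0,0,0,0,0.65],[0,0,0,0,0,0,0.65],[0,0,0,0,0,0,0.65],[0,0,0,0,0,0,0.65],[0,0,0,0,0,0,0.65],[0,0,0,0,0,0,0.65]]]' 15
python3 pl.py .543 .07 .1205 1.795
python3 - <<'E'
from h import *
d=read_camera("scene"); crop(d,"s30.png",250,140,300,200,10)
E
```

```text
t: 56.25
position: [0.3749, -0.2491, 0.0082]
eef_rot: [-0.351, 3.121, -0.001]
force: [-1.2, 0.8, 6.5]
grip_width: 0.0391
t: 57.25
position: [0.4953, -0.0194, 0.1679]
eef_rot: [-0.351, 3.122, 0.0]
force: [0.2, -1.0, -0.6]
grip_width: 0.0387
t: 58.25
position: [0.5429, 0.0692, 0.1252]
eef_rot: [-0.349, 3.122, -0.0]
force: [0.4, -0.3, 0.5]
grip_width: 0.0387
t: 59.25
position: [0.543, 0.0702, 0.1227]
eef_rot: [0.351, -3.122, 0.0]
force: [-1.0, -0.1, -0.4]
grip_width: 0.039
t 59.25 pos [0.543  0.0702 0.1227] z [-0. -0. -1.] yaw(y) 1.7949 F [-1.  -0.1 -0.4] w 0.039 q [-0.42  0.43  0.26  1.9  -0.14  0.83  1.71]
turn [ 0.     -0.0001 -0.0001] shift(after turn) [-0.     -0.0002  0.0022] shift(now) [-0.     -0.0002  0.0022]
```

View pics/s30.png

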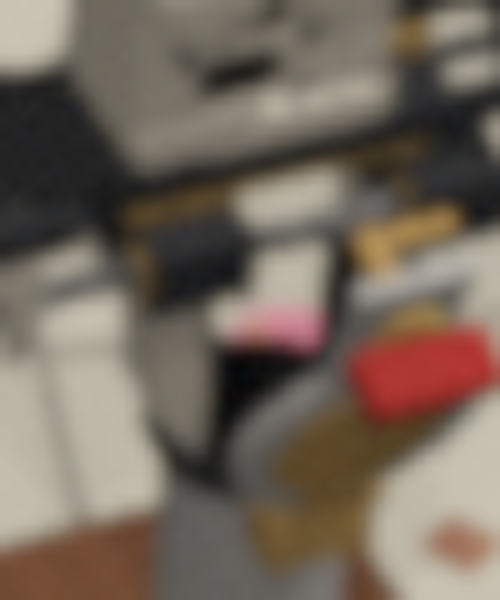

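```bash
python3 -m crank '[[[0,0,0.002,0,0,0,0.5],[0,0,0,0,0,0,0.4],[0,0,0,0,0,0,0.35],[0,0,-0.03,0,0,0,0.35],[0,0,-0.03,0,0,0,0.7],[0,0,0,0,0,0,1],[0,0,0,0,0,0,1],[0,0,0,0,0,0,1]]]' 15
python3 -m crank '[[[0,0,0,0,0,0,1],[0,0,0,0,0,0,1],[0,0,0.03,0,0,0,1],[0,0,0.025,0,0,0,1],[0,0,0.007,0,0,0,1],[0,0,0.004,0,0,0,1],[0,0,0.004,0,0,0,1],[0,0,0.003,0,0,0,1]]]' 15
python3 pl.py
python3 -m crank '[[[0,0,0.001,0,0,0,1],[0,0,0.001,0,0,0,1],[0,0,0.001,0,0,0,1],[0,0,0,0,0,0,1],[0,0,0,0,0,0,1],[0,0,0,0,0,0,1],[0,0,0,0,0,0,1],[0,0,0,0,0,0,1]]]' 15
python3 pl.py
```

```text
t: 60.3
position: [0.5424, 0.0701, 0.1798]
eef_rot: [0.351, -3.12, 0.0]
force: [0.1, -0.5, -0.5]
grip_width: 0.0242
t: 61.3
position: [0.5434, 0.0702, 0.1081]
eef_rot: [-0.351, 3.121, 0.0]
force: [-0.4, 0.6, 0.4]
grip_width: 0.0003
t 61.3 pos [0.5434 0.0702 0.1081] z [ 0.001  0.    -1.   ] yaw(y) 1.7949 F [-0.4  0.6  0.4] w 0.0003 q [-0.42  0.45  0.26  1.92 -0.15  0.8   1.72]
t: 62.3
position: [0.543, 0.0702, 0.1047]
eef_rot: [-0.351, 3.122, 0.0]
force: [0.2, 0.8, -0.2]
grip_width: 0.0004
t 62.3 pos [0.543  0.0702 0.1047] z [ 0.  0. -1.] yaw(y) 1.7949 F [ 0.2  0.8 -0.2] w 0.0004 q [-0.41  0.45  0.26  1.92 -0.16  0.79  1.72]
```

```bash
python3 -m crank '[[[0,0,0.001,0,0,0,1],[0,0,0.001,0,0,0,1],[0,0,0.001,0,0,0,1],[0,0,0,0,0,0,1],[0,0,0,0,0,0,1],[0,0,0,0,0,0,1],[0,0,0,0,0,0,1],[0,0,0,0,0,0,1]]]' 15
python3 pl.py
python3 -m crank '[[[0,0,-0.03,0,0,0,1],[0,0,-0.05,0,0,0,1],[0,0,-0.05,0,0,0,1],[0.03,0.05,-0.01,0,0,0,0.3],[0.03,0.05,0,0,0,0,0.3],[0.03,0.05,0,0,0,0,0.3],[0,0,0,0,0,0,0.3],[0,0,0,0,0,0,0.3]]]' 15
python3 - <<'E'
from h import *
d=read_camera("scene"); c=read_camera("top")
cv2.imwrite("pics/t31w.png",c["image"])
for cam,n,b in((d,"s31.png",(252,140,300,200)),(c,"t31.png",(206,142,254,222))):
    im=cam["image"].astype(float); im=255*(np.clip(im/255,0,1)**.6); cam["image"]=im.astype(np.uint8); crop(cam,n,*b,7)
E
```

```text
t: 63.3
position: [0.5441, 0.0702, 0.1042]
eef_rot: [-0.35, 3.119, 0.001]
force: [-6.7, -1.3, 26.6]
grip_width: 0.0009
t 63.3 pos [0.5441 0.0702 0.1042] z [ 0.003  0.001 -1.   ] yaw(y) 1.7945 F [-6.7 -1.3 26.6] w 0.0009 q [-0.41  0.45  0.25  1.92 -0.16  0.79  1.72]
t: 64.3
position: [0.4222, 0.1961, 0.2419]
eef_rot: [-0.352, 3.121, -0.0]
force: [1.1, -0.5, 0.5]
grip_width: 0.046
```

View pics/s31.png

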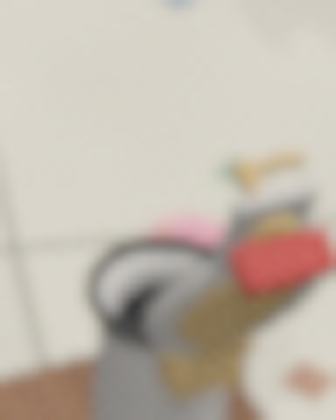

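View pics/t31.png

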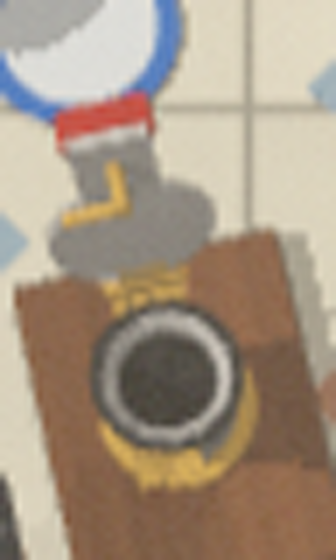

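View pics/t31w.png

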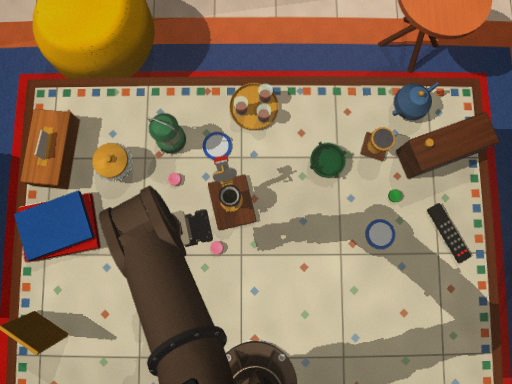

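```bash
python3 - <<'E'
from fit import *
c=read_camera("top");d=read_camera("scene")
crop(c,"t32.png",206,142,246,182,15);crop(d,"s32.png",270,160,310,200,15)
for a in(1.9,1.95,2.0,2.05,2.1):
    W=kp(.543,.0702,.2245,[lidpt(.094,a,.0165)])
    print(a,W.round(4),((proj(c,W)-[206,142])*15).round(0),((proj(d,W)-[270,160])*15).round(0))
E
python3 pl.py
```

```text
1.9 [[0.6268 0.0893 0.2026]] [[225. 262.]] [[323. 256.]]
1.95 [[0.6309 0.0903 0.2002]] [[221. 243.]] [[333. 283.]]
2.0 [[0.6348 0.0912 0.1976]] [[217. 225.]] [[342. 311.]]
2.05 [[0.6385 0.092  0.1948]] [[214. 208.]] [[352. 339.]]
2.1 [[0.6421 0.0928 0.1918]] [[211. 192.]] [[360. 368.]]
t 64.5 pos [0.4227 0.1953 0.2416] z [ 0. -0. -1.] yaw(y) 1.7925 F [0.3 1.3 0.7] w 0.0613 q [-0.72  0.16  0.2   1.94 -0.04  1.05  1.29]
```

View pics/t32.png

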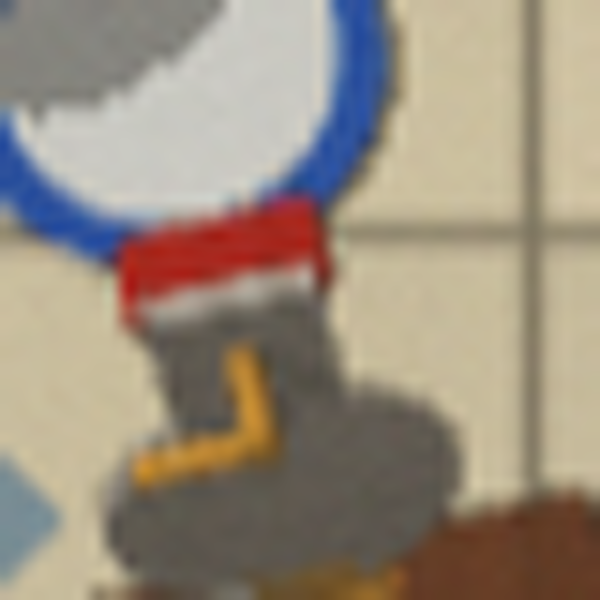

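View pics/s32.png

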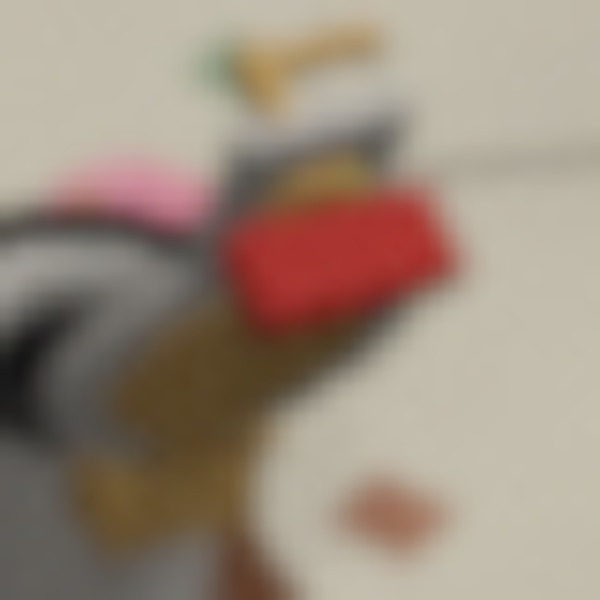

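```bash
python3 -m crank '[[[0,0,-0.02,0,0,0,0.35],[-0.0447,-0.0372,0,0,0,0,0.35],[-0.0447,-0.0372,0,0,0,0,0.35],[-0.0447,-0.0372,0,0,0,0,0.35],[-0.0447,-0.0372,0,0,0,-0.003,0.35],[0,0,0,0,0,0,0.35],[0,0,0,0,0,0,0.35],[0,0,0,0,0,0,0.35]]]' 15
python3 pl.py .630 .090 .190 1.795
python3 - <<'E'
from h import *
d=read_camera("scene"); crop(d,"s33.png",250,110,320,200,8)
E
```

```text
t: 65.5
position: [0.6285, 0.0919, 0.2619]
eef_rot: [0.358, -3.121, -0.001]
force: [0.2, 0.7, 0.7]
grip_width: 0.0598
t 65.5 pos [0.6285 0.0919 0.2619] z [-0.     0.001 -1.   ] yaw(y) 1.799 F [0.2 0.7 0.7] w 0.0598 q [-0.44  0.43  0.32  1.51 -0.14  1.22  1.7 ]
turn [ 0.0008 -0.0001  0.004 ] shift(after turn) [-0.001  -0.0022  0.0719] shift(now) [-0.001  -0.0022  0.0719]
```

View pics/s33.png

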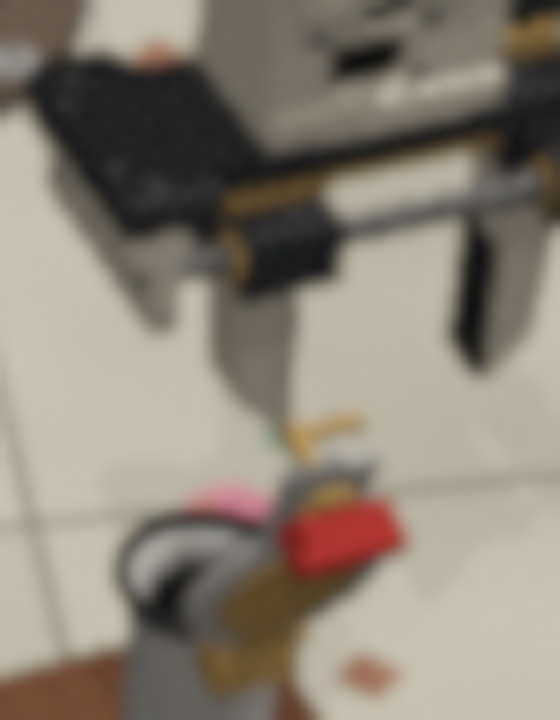

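```bash
python3 -m crank '[[[-0.001,-0.002,0.025,0,0,0.004,0.35],[0,0,0.025,0,0,0,0.35],[0,0,0.022,0,0,0,0.35],[0,0,0,0,0,0,0.35],[0,0,0,0,0,0,0.35],[0,0,0,0,0,0,0.35],[0,0,0,0,0,0,0.35],[0,0,0,0,0,0,0.35]]]' 15
python3 pl.py .630 .090 .190 1.795
python3 - <<'E'
from h import *
d=read_camera("scene"); crop(d,"s34.png",250,110,320,200,8)
E
```

```text
t: 66.55
position: [0.6309, 0.0893, 0.1901]
eef_rot: [-0.35, 3.121, 0.0]
force: [-0.2, 0.2, -0.5]
grip_width: 0.0594
t 66.55 pos [0.6309 0.0893 0.1901] z [ 0.001  0.    -1.   ] yaw(y) 1.7939 F [-0.2  0.2 -0.5] w 0.0594 q [-0.43  0.49  0.3   1.61 -0.16  1.07  1.71]
turn [ 0.      0.0006 -0.0011] shift(after turn) [0.0007 0.0008 0.0001] shift(now) [0.0007 0.0008 0.0001]
```

View pics/s34.png

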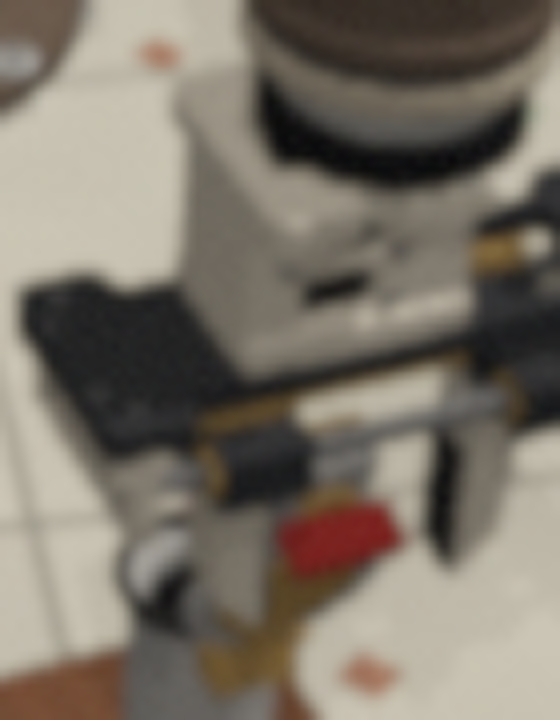

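```bash
python3 -m crank '[[[0,0,0,0,0,0,0.7],[0,0,0,0,0,0,0.7],[0,0,0,0,0,0,0.7],[0,0,0,0,0,0,0.7],[0,0,0,0,0,0,0.7],[0,0,0,0,0,0,0.7],[0,0,0,0,0,0,0.7],[0,0,0,0,0,0,0.7]]]' 20
python3 pl.py
python3 - <<'E'
import numpy as np
phi=2.118-.119*np.arange(17)
x=-.0954*np.cos(phi);z=.0954*np.sin(phi)
for i in range(16): print(round(phi[i+1]-.174,3),round(-(x[i+1]-x[i]),4),round(-(z[i+1]-z[i]),4))
from h import *
d=read_camera("scene"); crop(d,"s35.png",250,110,320,200,8)
E
```

```text
t: 67.6
position: [0.6306, 0.09, 0.1897]
eef_rot: [0.35, -3.122, -0.001]
force: [-1.1, 5.8, -0.3]
grip_width: 0.0378
t 67.6 pos [0.6306 0.09   0.1897] z [-0.     0.001 -1.   ] yaw(y) 1.7943 F [-1.1  5.8 -0.3] w 0.0378 q [-0.43  0.49  0.3   1.61 -0.16  1.07  1.71]
1.825 0.01 -0.0053
1.706 0.0106 -0.0041
1.587 0.011 -0.0028
1.468 0.0112 -0.0015
1.349 0.0113 -0.0001
1.23 0.0113 0.0012
1.111 0.0111 0.0025
0.992 0.0107 0.0038
0.873 0.0101 0.0051
0.754 0.0095 0.0062
0.635 0.0087 0.0073
0.516 0.0077 0.0083
0.397 0.0067 0.0092
0.278 0.0056 0.0099
0.159 0.0043 0.0105
0.04 0.0031 0.0109
```

View pics/s35.png

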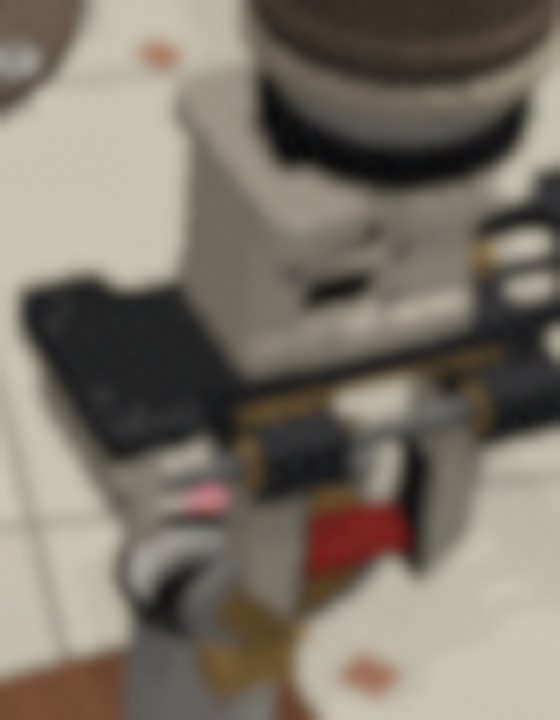

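```bash
python3 -m crank '[[[0.01,0,-0.0053,0,0,0,0.7],[0.0106,0,-0.0041,0,0,0,0.7],[0.011,0,-0.0028,0,0,0,0.7],[0.0112,0,-0.0015,0,0,0,0.7],[0.0113,0,-0.0001,0,0,0,0.7],[0.0113,0,0.0012,0,0,0,0.7],[0.0111,0,0.0025,0,0,0,0.7],[0.0107,0,0.0038,0,0,0,0.7]]]' 20
python3 pl.py
python3 - <<'E'
from h import *
d=read_camera("scene"); crop(d,"s36.png",240,90,310,180,8)
E
```

```text
t: 68.65
position: [0.5465, 0.0703, 0.1966]
eef_rot: [-0.35, 3.119, 0.001]
force: [2.3, 4.6, -0.5]
grip_width: 0.0376
t 68.65 pos [0.5465 0.0703 0.1966] z [ 0.003  0.001 -1.   ] yaw(y) 1.794 F [ 2.3  4.6 -0.5] w 0.0376 q [-0.46  0.34  0.31  1.82 -0.12  1.    1.69]
```

View pics/s36.png

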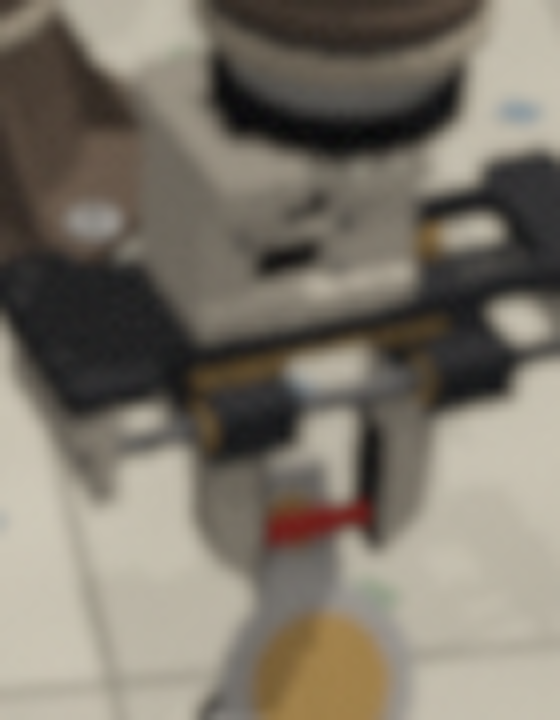

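Lid is following. I'll swing it the rest of the way shut.

```bash
python3 -m crank '[[[0.0101,0,0.0051,0,0,0,0.7],[0.0095,0,0.0062,0,0,0,0.7],[0.0087,0,0.0073,0,0,0,0.7],[0.0077,0,0.0083,0,0,0,0.7],[0.0067,0,0.0092,0,0,0,0.7],[0.0056,0,0.0099,0,0,0,0.7],[0.0043,0,0.0105,0,0,0,0.7],[0.0025,0,0.0085,0,0,0,0.7]]]' 20
python3 pl.py
python3 -m crank '[[[0,0,0,0,0,0,0.7],[0,0,0,0,0,0,0.7],[0,0,0,0,0,0,0.7],[0,0,0,0,0,0,0.7],[0,0,0,0,0,0,0.7],[0,0,0,0,0,0,0.7],[0,0,0,0,0,0,0.7],[0,0,0,0,0,0,0.7]]]' 20
python3 pl.py
python3 - <<'E'
from h import *
d=read_camera("scene"); crop(d,"s37.png",240,100,310,190,8)
E
```

```text
t: 69.7
position: [0.4913, 0.0575, 0.1301]
eef_rot: [0.349, -3.121, 0.0]
force: [-0.9, 3.3, 2.0]
grip_width: 0.0376
t 69.7 pos [0.4913 0.0575 0.1301] z [-0.001 -0.    -1.   ] yaw(y) 1.7937 F [-0.9  3.3  2. ] w 0.0376 q [-0.45  0.34  0.29  2.02 -0.13  0.8   1.71]
t: 70.7
position: [0.4915, 0.0576, 0.1309]
eef_rot: [0.349, -3.121, 0.0]
force: [-5.1, -0.6, -1.3]
grip_width: 0.0378
t 70.7 pos [0.4915 0.0576 0.1309] z [-0.001 -0.    -1.   ] yaw(y) 1.7938 F [-5.1 -0.6 -1.3] w 0.0378 q [-0.45  0.34  0.29  2.02 -0.13  0.8   1.71]
```

View pics/s37.png

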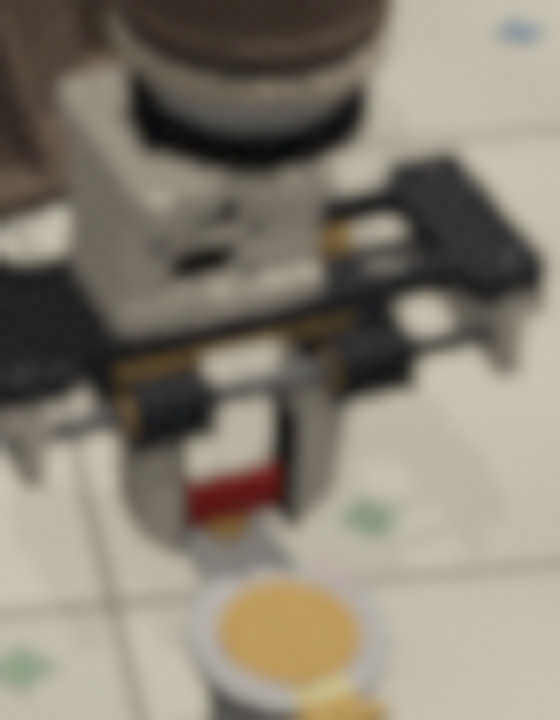

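```bash
python3 -m crank '[[[0,0,0.002,0,0,0,0.7],[0,0,0.002,0,0,0,0.7],[0,0,0,0,0,0,0.7],[0,0,0,0,0,0,0.7],[0,0,0,0,0,0,0.7],[0,0,0,0,0,0,0.7],[0,0,0,0,0,0,0.7],[0,0,0,0,0,0,0.7]]]' 20
python3 pl.py
python3 -m crank '[[[0,0,0.001,0,0,0,0.7],[0,0,0.001,0,0,0,0.7],[0,0,0,0,0,0,0.7],[0,0,0,0,0,0,0.7],[0,0,0,0,0,0,0.7],[0,0,0,0,0,0,0.7],[0,0,0,0,0,0,0.7],[0,0,0,0,0,0,0.7]]]' 20
python3 pl.py
```

```text
t: 71.75
position: [0.4909, 0.0575, 0.1269]
eef_rot: [0.349, -3.12, 0.0]
force: [-7.3, -0.5, 0.4]
grip_width: 0.0377
t 71.75 pos [0.4909 0.0575 0.1269] z [-0.002 -0.    -1.   ] yaw(y) 1.7937 F [-7.3 -0.5  0.4] w 0.0377 q [-0.45  0.35  0.29  2.02 -0.14  0.79  1.71]
t: 72.75
position: [0.4908, 0.0575, 0.125]
eef_rot: [0.349, -3.12, 0.0]
force: [-8.6, -1.7, 2.3]
grip_width: 0.0375
t 72.75 pos [0.4908 0.0575 0.125 ] z [-0.002 -0.    -1.   ] yaw(y) 1.7937 F [-8.6 -1.7  2.3] w 0.0375 q [-0.45  0.35  0.29  2.03 -0.14  0.79  1.71]
```

```bash
python3 -m crank '[[[0.001,0,0.001,0,0,0,0.7],[0,0,0.001,0,0,0,0.7],[0,0,0,0,0,0,0.7],[0,0,0,0,0,0,0.7],[0,0,0,0,0,0,0.7],[0,0,0,0,0,0,0.7],[0,0,0,0,0,0,0.7],[0,0,0,0,0,0,0.7]]]' 20
python3 pl.py
python3 - <<'E'
from h import *
d=read_camera("scene"); crop(d,"s38.png",240,130,300,190,11)
E
```

```text
t: 73.75
position: [0.4907, 0.0575, 0.1234]
eef_rot: [0.349, -3.122, -0.0]
force: [-6.6, -0.4, 5.3]
grip_width: 0.0375
t 73.75 pos [0.4907 0.0575 0.1234] z [-0.  0. -1.] yaw(y) 1.7938 F [-6.6 -0.4  5.3] w 0.0375 q [-0.45  0.35  0.29  2.03 -0.14  0.78  1.71]
```

View pics/s38.png

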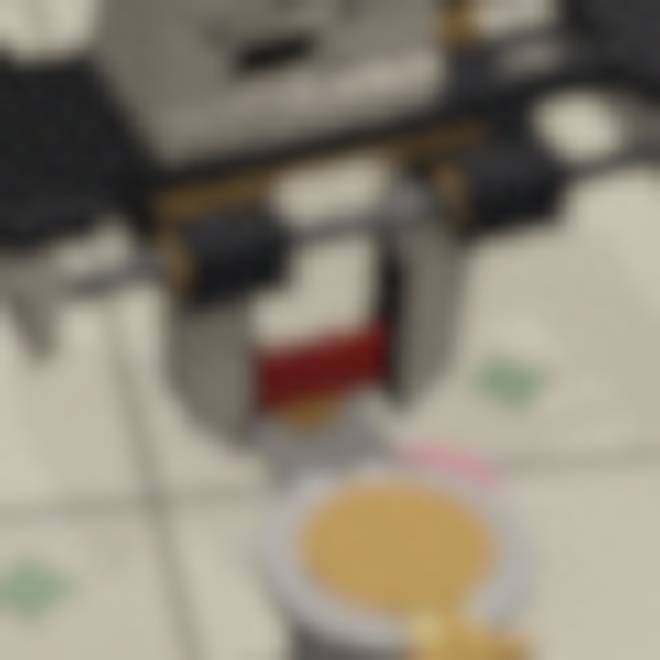

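```bash
python3 -m crank '[[[0.002,0.0005,0.001,0,0,0,0.7],[0.002,0,0.001,0,0,0,0.7],[0,0,0.001,0,0,0,0.7],[0,0,0,0,0,0,0.7],[0,0,0,0,0,0,0.7],[0,0,0,0,0,0,0.7],[0,0,0,0,0,0,0.7],[0,0,0,0,0,0,0.7]]]' 20
python3 pl.py
python3 -m crank '[[[0,0,0,0,0,0,0.55],[0,0,0,0,0,0,0.45],[0,0,0,0,0,0,0.45],[0,0,-0.02,0,0,0,0.45],[0,0,-0.03,0,0,0,0.45],[0,0,-0.03,0,0,0,0.45],[0,0,0,0,0,0,0.45],[0,0,0,0,0,0,0.45]]]' 20
python3 pl.py
python3 - <<'E'
from fit import *
d=read_camera("scene"); crop(d,"s39.png",250,145,300,195,12)
for a in(0,.037,.07,.11):
    W=kp(.543,.0702,.2245,[lidpt(.094,a,.026,.019),lidpt(.094,a,.026,-.019),lidpt(.04,a,.003)])
    print(a,((proj(d,W)-[250,145])*12).round(0).tolist())
E
```

```text
t: 74.8
position: [0.4904, 0.0574, 0.1217]
eef_rot: [-0.349, 3.115, 0.0]
force: [0.6, 0.3, 6.1]
grip_width: 0.0379
t 74.8 pos [0.4904 0.0574 0.1217] z [ 0.007  0.001 -1.   ] yaw(y) 1.7936 F [0.6 0.3 6.1] w 0.0379 q [-0.45  0.35  0.28  2.04 -0.14  0.77  1.71]
t: 75.8
position: [0.4866, 0.0572, 0.1995]
eef_rot: [0.35, -3.122, -0.0]
force: [-0.9, 0.3, 0.0]
grip_width: 0.0505
t 75.8 pos [0.4866 0.0572 0.1995] z [-0.001 -0.    -1.   ] yaw(y) 1.794 F [-0.9  0.3  0. ] w 0.0505 q [-0.48  0.24  0.31  1.95 -0.09  0.96  1.67]
0 [[284.0, 177.0], [129.0, 214.0], [300.0, 421.0]]
0.037 [[287.0, 167.0], [131.0, 205.0], [301.0, 416.0]]
0.07 [[289.0, 159.0], [134.0, 197.0], [301.0, 412.0]]
0.11 [[293.0, 150.0], [137.0, 188.0], [302.0, 407.0]]
```

View pics/s39.png

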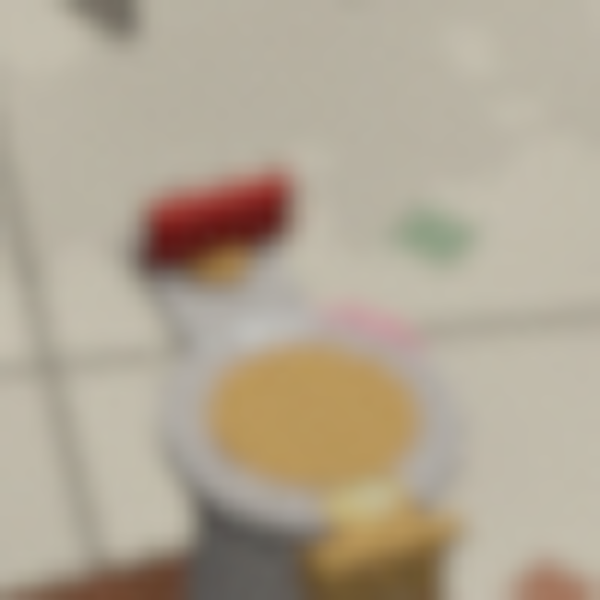

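```bash
python3 pl.py .4904 .0578 .129 1.794
python3 -m crank '[[[-0.004,-0.0003,0.025,0,0,0,0.45],[0,0,0.025,0,0,0,0.45],[0,0,0.02,0,0,0,0.45],[0,0,0,0,0,0,0.45],[0,0,0,0,0,0,0.45],[0,0,0,0,0,0,0.7],[0,0,0,0,0,0,0.7],[0,0,0,0,0,0,0.7]]]' 35
python3 pl.py .4904 .0578 .129 1.794
python3 - <<'E'
from h import *
d=read_camera("scene"); crop(d,"s40.png",240,130,300,190,11)
E
```

```text
t 75.85 pos [0.4864 0.0572 0.1992] z [-0.001 -0.    -1.   ] yaw(y) 1.794 F [1.1 0.5 0. ] w 0.0508 q [-0.48  0.24  0.31  1.95 -0.09  0.96  1.67]
turn [-0.     -0.0013  0.    ] shift(after turn) [-0.0041 -0.0003  0.0702] shift(now) [-0.0042 -0.0003  0.0702]
t: 76.85
position: [0.4914, 0.0578, 0.1306]
eef_rot: [-0.349, 3.121, 0.0]
force: [0.1, -1.4, 2.4]
grip_width: 0.0377
t 76.85 pos [0.4914 0.0578 0.1306] z [ 0.001  0.    -1.   ] yaw(y) 1.7938 F [ 0.1 -1.4  2.4] w 0.0377 q [-0.45  0.34  0.29  2.02 -0.13  0.8   1.71]
turn [-0.      0.0012 -0.0002] shift(after turn) [0.0009 0.0003 0.0016] shift(now) [0.0009 0.0003 0.0016]
```

View pics/s40.png

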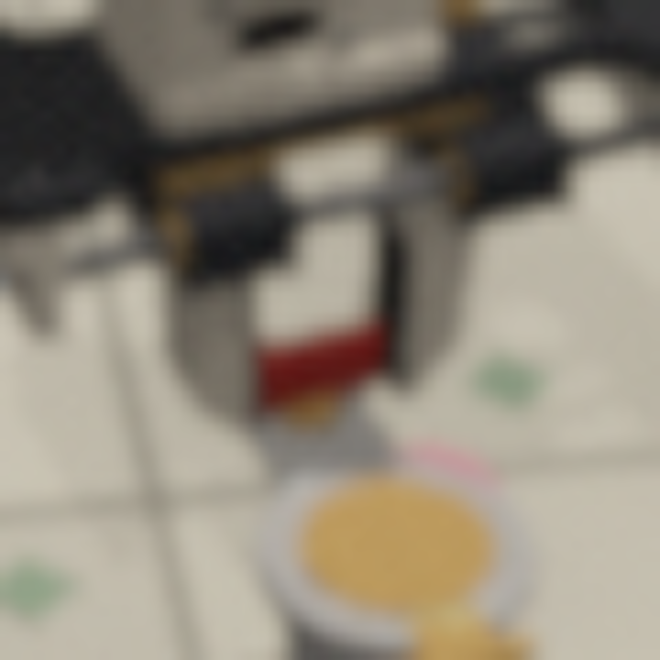

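```bash
python3 -m crank '[[[0.0007,0,0.001,0,0,0,0.7],[0,0,0,0,0,0.08,0.7],[0,0,0,0,0,0.08,0.7],[0,0,0.0003,0,0,0.08,0.7],[0,0,0.0003,0,0,0.08,0.7],[0,0,0.0003,0,0,0.08,0.7],[0,0,0.0003,0,0,0.08,0.7],[0,0,0,0,0,0,0.7]]]' 35
python3 pl.py .4904 .0580 .129 1.794
python3 - <<'E'
from h import *
d=read_camera("scene"); crop(d,"s41.png",240,130,300,190,11)
E
```

```text
t: 77.9
position: [0.491, 0.0574, 0.1283]
eef_rot: [0.405, 3.114, 0.0]
force: [0.2, -2.0, 6.0]
grip_width: 0.0374
t 77.9 pos [0.491  0.0574 0.1283] z [ 0.002 -0.    -1.   ] yaw(y) 1.3123 F [ 0.2 -2.   6. ] w 0.0374 q [-0.54  0.35  0.41  2.03 -0.19  0.79  1.29]
turn [-1.000e-04  1.600e-03 -4.817e-01] shift(after turn) [ 0.0004  0.0007 -0.0007] shift(now) [ 0.0007  0.0005 -0.0007]
```

View pics/s41.png

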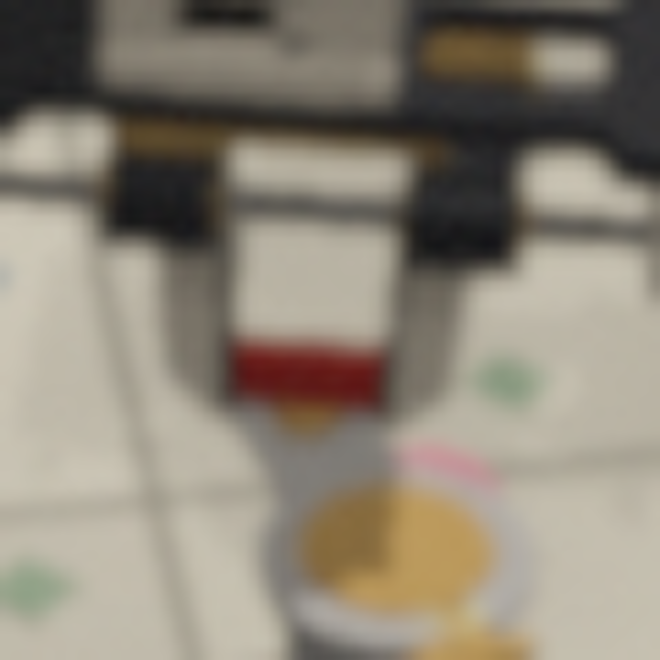

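```bash
python3 -m crank '[[[0,0,0.0004,0,0,0.08,0.7],[0,0,0.0004,0,0,0.08,0.7],[0,0,0.0004,0,0,0.08,0.7],[0,0,0.0004,0,0,0.08,0.7],[0,0,0.0004,0,0,0.08,0.7],[0,0,0.0003,0,0,0.08,0.7],[0,0,0,0,0,0,0.7],[0,0,0,0,0,0,0.7]]]' 40
python3 pl.py .4904 .0580 .129 1.794
python3 - <<'E'
from h import *
d=read_camera("scene"); crop(d,"s42.png",240,130,300,190,11)
E
```

```text
t: 78.95
position: [0.4908, 0.0571, 0.1268]
eef_rot: [1.132, 2.929, 0.001]
force: [-5.6, -3.4, 20.0]
grip_width: 0.0375
t 78.95 pos [0.4908 0.0571 0.1268] z [ 0.001  0.    -1.   ] yaw(y) 0.833 F [-5.6 -3.4 20. ] w 0.0375 q [-0.63  0.37  0.53  2.04 -0.26  0.8   0.88]
turn [ 8.00e-04  1.30e-03 -9.61e-01] shift(after turn) [ 0.0002  0.001  -0.0022] shift(now) [ 0.0009  0.0004 -0.0022]
```

View pics/s42.png

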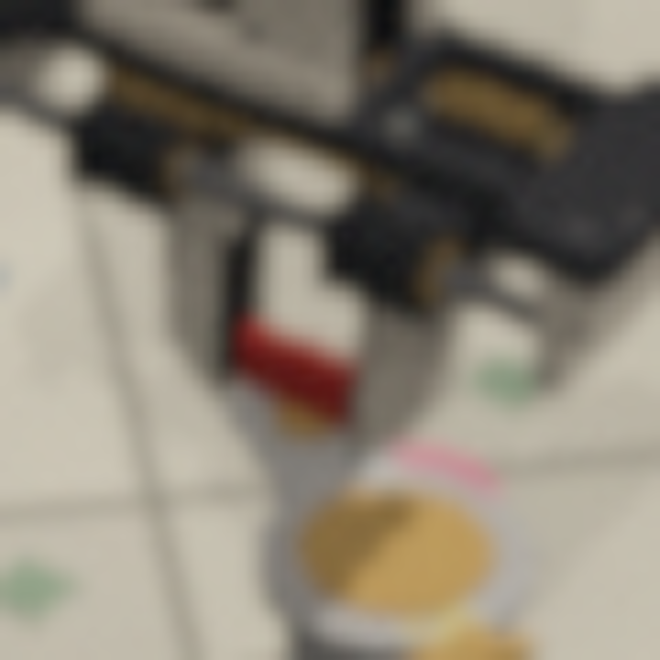

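```bash
python3 -m crank '[[[0.0005,0.0003,-0.0012,0,0,0.05,0.7],[0,0,0,0,0,0.08,0.7],[0,0,0,0,0,0.08,0.7],[0,0,0,0,0,0.08,0.7],[0,0,0,0,0,0.08,0.7],[0,0,0,0,0,0.08,0.7],[0,0,0,0,0,0.05,0.7],[0,0,0,0,0,0,0.7]]]' 45
python3 pl.py .4904 .0580 .129 1.794
python3 - <<'E'
from h import *
d=read_camera("scene"); crop(d,"s43.png",240,130,300,190,11)
print(np.round(state()["torque"],2))
E
```

```text
t: 80.0
position: [0.4905, 0.057, 0.1272]
eef_rot: [1.823, 2.557, -0.0]
force: [-2.2, -4.7, 9.8]
grip_width: 0.0371
t 80.0 pos [0.4905 0.057  0.1272] z [ 0.001 -0.001 -1.   ] yaw(y) 0.3321 F [-2.2 -4.7  9.8] w 0.0371 q [-0.73  0.39  0.67  2.05 -0.33  0.81  0.46]
turn [-4.0000e-04  1.5000e-03 -1.4619e+00] shift(after turn) [-0.0001  0.001  -0.0018] shift(now) [ 0.001   0.0002 -0.0018]
[-1.31  0.11 -0.09]
```

View pics/s43.png

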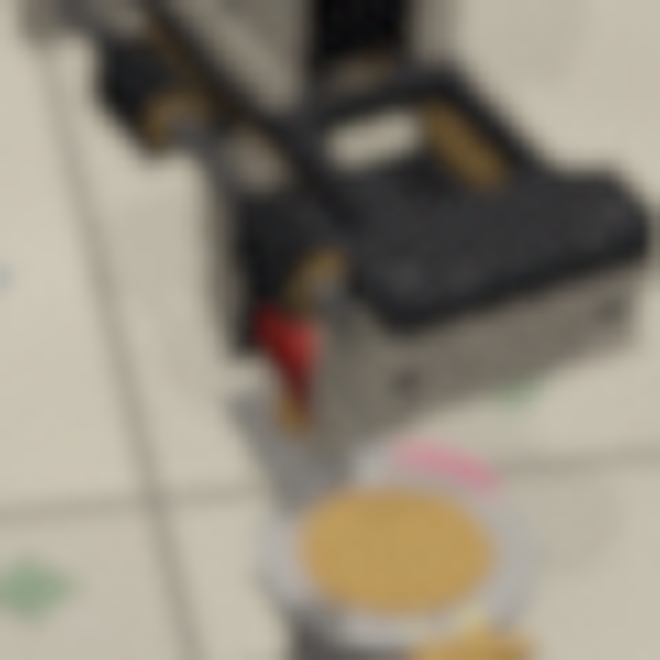

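```bash
python3 -m crank '[[[0,0,0,0,0,0.05,0.7],[0,0,0,0,0,0.05,0.7],[0,0,0,0,0,0.05,0.7],[0,0,0,0,0,0.03,0.7],[0,0,0,0,0,0,0.7],[0,0,0,0,0,0,0.7],[0,0,0,0,0,0,0.7],[0,0,0,0,0,0,0.7]]]' 50
python3 pl.py .4904 .0580 .129 1.794
python3 - <<'E'
from h import *
print(np.round(state()["torque"],2))
E
```

```text
t: 81.05
position: [0.4903, 0.0575, 0.1272]
eef_rot: [2.044, 2.385, 0.0]
force: [-2.3, -3.1, 9.3]
grip_width: 0.0373
t 81.05 pos [0.4903 0.0575 0.1272] z [ 0.001 -0.    -1.   ] yaw(y) 0.1537 F [-2.3 -3.1  9.3] w 0.0373 q [-0.77  0.4   0.72  2.05 -0.36  0.82  0.31]
turn [ 0.0000e+00  8.0000e-04 -1.6403e+00] shift(after turn) [-0.0002  0.0004 -0.0018] shift(now) [ 0.0004  0.0002 -0.0018]
[-0.8   0.24  0.21]
```

```bash
python3 -m crank '[[[0,0,0,0,0,0.03,0.7],[0,0,0,0,0,0.03,0.7],[0,0,0,0,0,0,0.7],[0,0,0,0,0,0,0.7],[0,0,0,0,0,0,0.7],[0,0,0,0,0,0,0.7],[0,0,0,0,0,0,0.7],[0,0,0,0,0,0,0.7]]]' 50
python3 -c "
from h import *
print(np.round(state()['torque'],2))"
python3 pl.py
python3 -m crank '[[[0,0,0,0,0,0,0.6],[0,0,0,0,0,0,0.5],[0,0,0,0,0,0,0.4],[0,0,-0.03,0,0,0,0.4],[0,0,-0.05,0,0,0,0.4],[0,0,-0.05,0,0,0,0.4],[0.03,-0.05,-0.01,0,0,0,0.4],[0.03,-0.05,0,0,0,0,0.4]]]' 20
python3 pl.py
```

```text
t: 82.05
position: [0.4902, 0.0582, 0.1271]
eef_rot: [2.113, 2.325, 0.0]
force: [-2.4, -1.9, 9.9]
grip_width: 0.0372
[-0.46  0.35  0.77]
t 82.05 pos [0.4902 0.0582 0.1271] z [ 0. -0. -1.] yaw(y) 0.0955 F [-2.4 -1.9  9.9] w 0.0372 q [-0.78  0.4   0.73  2.05 -0.37  0.82  0.27]
t: 83.05
position: [0.3842, 0.109, 0.2672]
eef_rot: [2.116, 2.321, 0.002]
force: [-1.3, 1.8, 0.2]
grip_width: 0.0553
t 83.05 pos [0.3842 0.109  0.2672] z [ 0.001  0.    -1.   ] yaw(y) 0.0925 F [-1.3  1.8  0.2] w 0.0553 q [-1.2  -0.03  0.79  2.06  0.03  1.11 -0.32]
```

```bash
python3 -m crank '[[[0,-0.05,0,0,0,0,0.4],[0,-0.05,0,0,0,0,0.4],[0,0,0,0,0,0,0.4],[0,0,0,0,0,0,0.4],[0,0,0,0,0,0,0.4],[0,0,0,0,0,0,0.4],[0,0,0,0,0,0,0.4],[0,0,0,0,0,0,0.4]]]' 20
python3 - <<'E'
from fit import *
d=read_camera("scene"); c=read_camera("top"); crop(d,"s44.png",250,145,300,195,12)
cv2.imwrite("pics/t44w.png",c["image"]);crop(c,"t44.png",206,172,256,232,10)
for a in(0,.037):
    W=kp(.543,.0702,.2245,[lidpt(.094-.019,a,.026),lidpt(.094+.019,a,.026),lidpt(.04,a,.003)])
    print(a,((proj(d,W)-[250,145])*12).round(0).tolist(),((proj(c,W)-[206,172])*10).round(0).tolist())
E
```

```text
t: 84.05
position: [0.2855, 0.0992, 0.2667]
eef_rot: [2.115, 2.323, -0.001]
force: [0.0, -0.9, -0.9]
grip_width: 0.0548
0 [[241.0, 246.0], [174.0, 146.0], [300.0, 421.0]] [[259.0, 340.0], [290.0, 474.0], [236.0, 229.0]]
0.037 [[243.0, 239.0], [176.0, 134.0], [301.0, 416.0]] [[258.0, 335.0], [288.0, 469.0], [235.0, 228.0]]
```

View pics/s44.png

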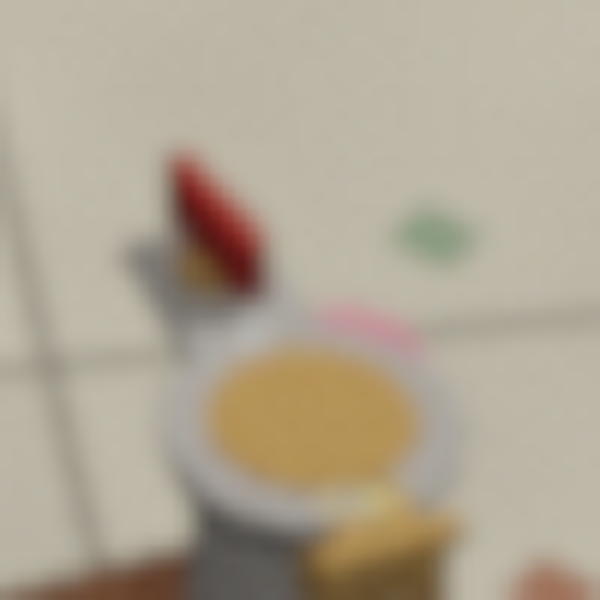

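View pics/t44.png

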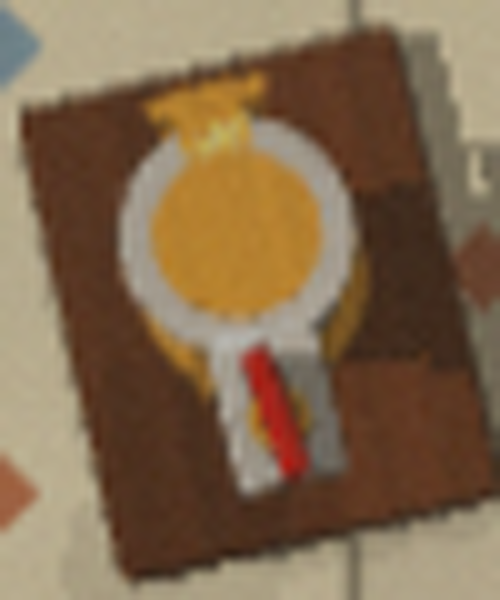

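View pics/t44w.png

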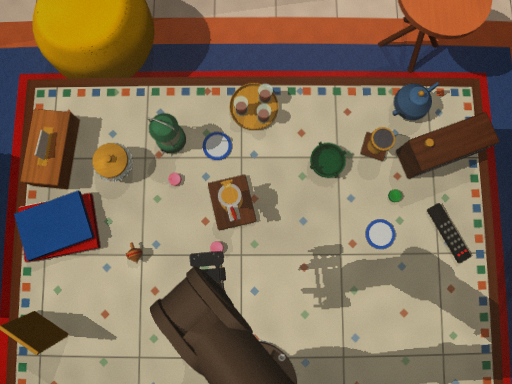

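```bash
python3 - <<'E'
from fit import *
for n,b,T in(("top",(206,172,256,232),None),("scene",(250,145,300,195),None)):
    c=read_camera(n);im=c["image"].astype(int)
    for th in(60,90,120):
        m=((im[:,:,2]-np.maximum(im[:,:,0],im[:,:,1]))>th); mm=np.zeros_like(m);mm[b[1]:b[3],b[0]:b[2]]=m[b[1]:b[3],b[0]:b[2]]
        if n=="scene": mm[:, :262]=False
        ys,xs=np.nonzero(mm)
        if len(xs)<8: continue
        w=(im[:,:,2]-np.maximum(im[:,:,0],im[:,:,1]))[ys,xs].astype(float)
        P=np.c_[xs,ys];mu=np.average(P,axis=0,weights=w);C=np.cov((P-mu).T,aweights=w);e,v=np.linalg.eigh(C);u=v[:,1]
        A,B=at(c,mu-u*5,.148),at(c,mu+u*5,.148);d=(B-A)[:2];d*=np.sign(d[0])
        print(n,th,len(xs),mu.round(1),"bar yaw",np.arctan2(d[1],d[0]).round(3),np.sqrt(e).round(2))
    # base edge check: keeper yaw from tongue not measured
E
```

```text
top 60 41 [232.3 213.1] bar yaw -1.492 [3.66 4.73]
top 90 27 [233.  212.9] bar yaw 0.338 [0.63 3.45]
top 120 13 [232.8 213.1] bar yaw 0.325 [0.34 3.28]
scene 60 27 [267.6 162.5] bar yaw 0.27 [0.86 2.41]
```

```bash
python3 - <<'E'
import cv2,numpy as np
a=cv2.imread("pics/s39.png",0).astype(np.float32);b=cv2.imread("pics/s44.png",0).astype(np.float32)
for n,(x0,y0,x1,y1) in {"goldtop":(200,335,430,430),"disc":(170,330,460,500),"hinge":(310,500,470,590),"pink":(320,295,430,350),"green":(390,190,490,280),"tongue":(170,290,290,380)}.items():
    A=a[y0:y1,x0:x1].copy();B=b[y0:y1,x0:x1].copy()
    W=np.float32([[1,0,0],[0,1,0]])
    try:
        cc,W=cv2.findTransformECC(A,B,W,cv2.MOTION_TRANSLATION,(3,200,1e-5),None,5); print(n,cc,W[:,2])
    except Exception as e: print(n,"fail")
E
```

```text
goldtop 0.9659214280611693 [-1.6800995  4.1439967]
disc 0.9665330046653595 [0.2938828 3.7851424]
hinge 0.9975479089495105 [-0.47078848  0.9931646 ]
pink 0.9883682152274361 [-3.408729  -0.8826802]
green 0.962957929143513 [4.2772913 2.3270447]
tongue 0.7529226274130965 [-2.054933 14.749739]
```

```bash
python3 pl.py .4902 .0580 .150 0.29
```

```text
t 84.25 pos [0.2853 0.0992 0.2667] z [ 0. -0. -1.] yaw(y) 0.0939 F [-0.3 -0.4  0.7] w 0.0551 q [-1.25 -0.27  0.58  2.21  0.16  1.16 -0.65]
turn [ 0.      0.     -0.1961] shift(after turn) [-0.0981  0.1845  0.1167] shift(now) [-0.0602  0.2001  0.1167]
```

```bash
python3 -m crank '[[[0,0,0,0,0,-0.098,0.4],[0,0,0,0,0,-0.098,0.4],[-0.0245,0.0461,0,0,0,0,0.4],[-0.0245,0.0461,0,0,0,0,0.4],[-0.0245,0.0461,0,0,0,0,0.4],[-0.0245,0.0461,0,0,0,0,0.4],[0,0,0,0,0,0,0.4],[0,0,0,0,0,0,0.4]]]' 20
python3 -m crank '[[[0,0,0.05,0,0,0,0.4],[0,0,0.03,0,0,0,0.4],[0,0,0.01,0,0,0,0.4],[0,0,0,0,0,0,0.4],[0,0,0,0,0,0,0.4],[0,0,0,0,0,0,0.4],[0,0,0,0,0,0,0.4],[0,0,0,0,0,0,0.4]]]' 20
python3 pl.py .4902 .0580 .1275 0.29
python3 - <<'E'
from fit import *
d=read_camera("scene"); crop(d,"s45.png",240,115,300,185,9)
E
```

```text
t: 85.25
position: [0.4846, 0.0587, 0.2659]
eef_rot: [-1.878, -2.515, 0.005]
force: [-0.1, 1.0, 0.3]
grip_width: 0.0553
t: 86.25
position: [0.4851, 0.0593, 0.1765]
eef_rot: [-1.877, -2.516, 0.001]
force: [-0.2, 0.0, 0.7]
grip_width: 0.0551
t 86.25 pos [0.4851 0.0593 0.1765] z [-0.002  0.001 -1.   ] yaw(y) 0.2893 F [-0.2  0.   0.7] w 0.0551 q [-1.    0.4   1.04  2.01 -0.42  0.96  0.54]
turn [-0.0022 -0.0014 -0.0007] shift(after turn) [-0.0027  0.0045  0.049 ] shift(now) [-0.0028  0.0046  0.049 ]
```

View pics/s45.png

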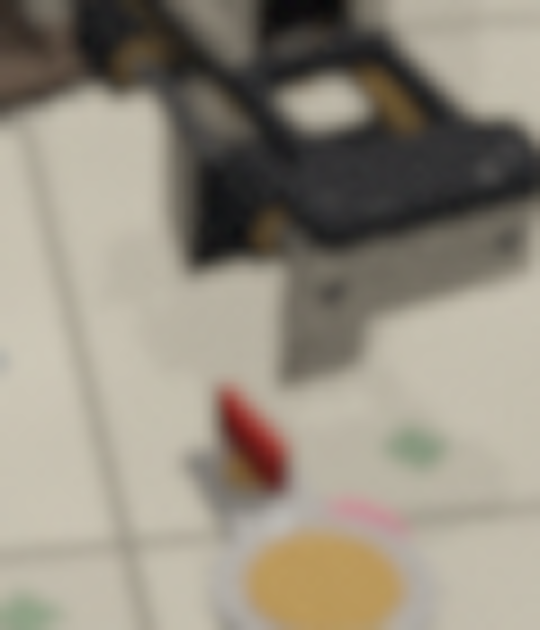

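```bash
python3 -m crank '[[[-0.0028,0.0045,0.025,0,0,0,0.4],[0,0,0.017,0,0,0,0.4],[0,0,0.007,0,0,0,0.4],[0,0,0,0,0,0,0.4],[0,0,0,0,0,0,0.7],[0,0,0,0,0,0,0.7],[0,0,0,0,0,0,0.7],[0,0,0,0,0,0,0.7]]]' 30
python3 pl.py .4902 .0580 .1275 0.29
python3 -c "
from h import *
print(np.round(state()['torque'],2))"
```

```text
t: 87.3
position: [0.4903, 0.058, 0.1277]
eef_rot: [-1.877, -2.517, 0.001]
force: [-2.3, 0.9, 4.7]
grip_width: 0.0375
t 87.3 pos [0.4903 0.058  0.1277] z [-0.002  0.001 -1.   ] yaw(y) 0.2893 F [-2.3  0.9  4.7] w 0.0375 q [-0.92  0.47  0.96  2.06 -0.51  0.87  0.62]
turn [-0.0017 -0.0016 -0.0007] shift(after turn) [-0.     -0.0001  0.0002] shift(now) [-0.     -0.0001  0.0002]
[-0.03  0.21  0.1 ]
```

```bash
for i in 1 ; do python3 -m crank '[[[0,0,0,0,0,0.04,0.7],[0,0,0,0,0,0.04,0.7],[0,0,0,0,0,0,0.7],[0,0,0,0,0,0,0.7],[0,0,0,0,0,0,0.7],[0,0,0,0,0,0,0.7],[0,0,0,0,0,0,0.7],[0,0,0,0,0,0,0.7]]]' 60; done
python3 pl.py
python3 -c "
from h import *
print(np.round(state()['torque'],2))"
python3 -m crank '[[[0,0,0,0,0,0.03,0.7],[0,0,0,0,0,0.03,0.7],[0,0,0,0,0,0,0.7],[0,0,0,0,0,0,0.7],[0,0,0,0,0,0,0.7],[0,0,0,0,0,0,0.7],[0,0,0,0,0,0,0.7],[0,0,0,0,0,0,0.7]]]' 60
python3 pl.py
python3 -c "
from h import *
print(np.round(state()['torque'],2))"
```

```text
t: 88.3
position: [0.4903, 0.058, 0.1276]
eef_rot: [-1.978, -2.438, 0.001]
force: [0.1, 0.5, 5.9]
grip_width: 0.0366
t 88.3 pos [0.4903 0.058  0.1276] z [-0.002  0.001 -1.   ] yaw(y) 0.2076 F [0.1 0.5 5.9] w 0.0366 q [-0.93  0.48  0.98  2.06 -0.53  0.88  0.56]
[ 0.04  0.22 -0.05]
t: 89.3
position: [0.4904, 0.0582, 0.1276]
eef_rot: [-2.048, -2.379, 0.001]
force: [-1.0, 0.3, 5.9]
grip_width: 0.037
t 89.3 pos [0.4904 0.0582 0.1276] z [-0.002  0.001 -1.   ] yaw(y) 0.1494 F [-1.   0.3  5.9] w 0.037 q [-0.94  0.49  1.    2.06 -0.54  0.88  0.51]
[0.07 0.16 0.7 ]
```

```bash
python3 -m crank '[[[0,0,0,0,0,0,0.55],[0,0,0,0,0,0,0.45],[0,0,0,0,0,0,0.4],[0,0,-0.03,0,0,0,0.4],[0,0,-0.05,0,0,0,0.4],[0,0,-0.05,0,0,0,0.4],[0.02,-0.05,0,0,0,0,0.4],[0.02,-0.05,0,0,0,0,0.4]]]' 20
python3 -m crank '[[[0,-0.03,0,0,0,0,0.4],[0,-0.03,0,0,0,0,0.4],[0,0,0,0,0,0,0.4],[0,0,0,0,0,0,0.4],[0,0,0,0,0,0,0.4],[0,0,0,0,0,0,0.4],[0,0,0,0,0,0,0.4],[0,0,0,0,0,0,0.4]]]' 20
python3 pl.py
python3 - <<'E'
from fit import *
d=read_camera("scene"); c=read_camera("top"); crop(d,"s46.png",250,145,300,195,12)
crop(c,"t46.png",206,172,256,232,10);cv2.imwrite("pics/s46w.png",d["image"])
im=c["image"].astype(int);r=(im[:,:,2]-np.maximum(im[:,:,0],im[:,:,1]))
for th in(90,120):
    m=np.zeros(r.shape,bool);m[172:232,206:256]=r[172:232,206:256]>th
    ys,xs=np.nonzero(m);P=np.c_[xs,ys];w=r[ys,xs].astype(float);mu=np.average(P,axis=0,weights=w);e,v=np.linalg.eigh(np.cov((P-mu).T,aweights=w));u=v[:,1]
    q=(at(c,mu+u*5,.148)-at(c,mu-u*5,.148))[:2];q*=np.sign(q[0]);print(len(xs),np.arctan2(q[1],q[0]).round(3))
E
```

```text
t: 90.3
position: [0.4056, 0.0776, 0.2615]
eef_rot: [-2.054, -2.372, 0.012]
force: [-1.7, 0.0, 1.0]
grip_width: 0.0551
t: 91.3
position: [0.3477, 0.0692, 0.2624]
eef_rot: [-2.052, -2.373, 0.01]
force: [0.4, 0.1, 0.0]
grip_width: 0.0551
t 91.3 pos [0.3477 0.0692 0.2624] z [-0.007 -0.002 -1.   ] yaw(y) 0.1446 F [0.4 0.1 0. ] w 0.0551 q [-1.5  -0.26  0.99  2.15  0.24  1.16 -0.49]
30 0.309
18 0.303
```

View pics/t46.png

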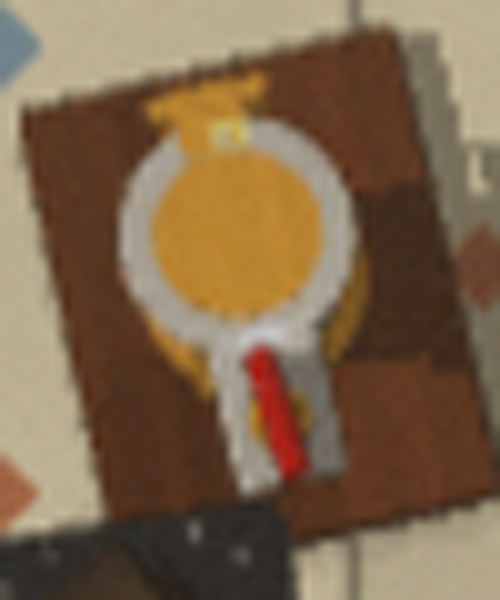

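View pics/s46w.png

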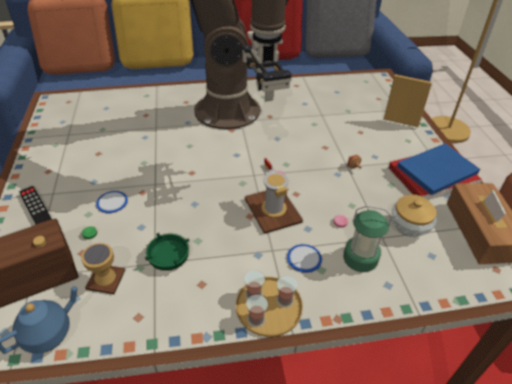

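```bash
cat > camfit.py <<'E'
from fit import *
from scipy.optimize import minimize
S=8
def run(n,b,a=0.0,yaw=.2245):
    c=read_camera(n);im=c["image"].astype(float);x0,y0,x1,y1=b
    I=im[y0:y1,x0:x1];r=np.clip(I[:,:,2]-np.maximum(I[:,:,0],I[:,:,1])-25,0,None)
    def ren(cam,dx,dy,k):
        def P(u,v,h): # u across, v along bar
            s,co=np.sin(cam),np.cos(cam)
            return lidpt(.094-v*s-u*co,a,.003+h,v*co-u*s)
        box={}
        for i,u in enumerate((-.0045,.0045)):
            for j,v in enumerate((-.019,.019)):
                for l,h in enumerate((.004,.023)): box[i,j,l]=P(u,v,h)
        keys=list(box);pt=kp(.543,.0702,yaw,[box[q] for q in keys])
        px=dict(zip(keys,(proj(c,pt)-[x0,y0]+.5+[dx,dy])*S))
        h,w=r.shape;C=np.zeros((h*S,w*S),np.float32)
        hull=cv2.convexHull(np.array(list(px.values()),np.float32)).astype(np.int32)
        cv2.fillConvexPoly(C,hull,float(k))
        cv2.fillConvexPoly(C,np.array([px[0,0,1],px[0,1,1],px[1,1,1],px[1,0,1]]).astype(np.int32),1.)
        C=cv2.GaussianBlur(C,(0,0),S*.6)
        return cv2.resize(C,(w,h),interpolation=cv2.INTER_AREA)
    best=[]
    for cam in np.arange(1.2,1.86,.03):
        f=lambda p:-np.corrcoef(ren(cam,p[0],p[1],np.clip(p[2],0,1)).ravel(),r.ravel())[0,1]
        m=min((minimize(f,[i,j,.5],method="Nelder-Mead",options=dict(initial_simplex=[[i,j,.5],[i+.7,j,.5],[i,j+.7,.5],[i,j,.9]],maxiter=120)) for i,j in((0,0),(1,-.5))),key=lambda m:m.fun)
        best.append((m.fun,cam,m.x))
    best.sort(key=lambda t:t[0]); print(n,[(round(-f,4),round(q,2),x.round(2).tolist()) for f,q,x in best[:5]])
run("top",(224,200,242,224));run("scene",(260,154,276,172))
E
python3 camfit.py
```

```text
top [(np.float64(0.8861), np.float64(1.47), [-0.32, 0.39, -0.05]), (np.float64(0.8823), np.float64(1.5), [-0.42, 0.22, -0.04]), (np.float64(0.8812), np.float64(1.53), [-0.39, 0.33, -0.01]), (np.float64(0.8799), np.float64(1.44), [-0.51, 0.13, -0.03]), (np.float64(0.8698), np.float64(1.41), [-0.31, 0.43, -0.08])]
scene [(np.float64(0.9713), np.float64(1.62), [0.32, 1.49, -0.24]), (np.float64(0.9709), np.float64(1.65), [0.31, 1.45, -0.15]), (np.float64(0.9696), np.float64(1.59), [0.32, 1.46, -0.24]), (np.float64(0.968), np.float64(1.68), [0.31, 1.5, 0.02]), (np.float64(0.9627), np.float64(1.56), [0.36, 1.53, -0.21])]
```

```bash
python3 - <<'E'
import cv2,numpy as np
a=cv2.imread("pics/s39.png",0).astype(np.float32);b=cv2.imread("pics/s46.png",0).astype(np.float32)
for n,(x0,y0,x1,y1) in {"disc":(170,330,460,500),"hinge":(310,500,470,590)}.items():
    cc,W=cv2.findTransformECC(a[y0:y1,x0:x1].copy(),b[y0:y1,x0:x1].copy(),np.float32([[1,0,0],[0,1,0]]),cv2.MOTION_TRANSLATION,(3,200,1e-5),None,5); print(n,cc,W[:,2])
from cell import *
print(job_done())
E
```

```text
disc 0.9635371884451459 [0.591878  3.5075915]
hinge 0.9952507318301683 [-1.0595363  1.4429543]
the job is handed in; nothing more can be done
None
```

I put all six black tablets in the tube, shut the lid and turned the red wing clockwise to its stop. I handed the job in at about 91 s, and no verdict came back. The pink and green look-alikes and the other things on the table look untouched in the last pictures.

**Tablets:** At least three of them stuck in the tube's flared mouth when released. I pushed down with the shut fingers after every release so that each one went in. After the sixth, the shut fingers met the column at 104.2 mm, where six flat tablets should reach 104 mm. That push rose to about 27 N.

**Lid:** I pressed it down on the seal to about 6 N before turning the wing. Between the pictures before and after the turn, the lid dropped by about what drawing it tight from 0.037 rad should give (4 enlarged pixels seen, about 5 expected). That comparison is too coarse to confirm the 0.012 rad limit.

**Wing:** The turning torque rose to 0.7–0.8 N m, well above the 0.1–0.25 N m that turning takes. After the first turn the wing looked slightly short, so I gripped it again and turned until the torque rose the same way.

**Where the checks disagreed:** My fits of the wing's angle gave about 1.49 rad from the top camera and about 1.62 rad from the scene camera. The stop is at 1.57 and the limit is 1.42, so I relied on the torque as the sign that it had reached the stop.

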